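Pack a polished clamp set into its transit box

ROBOT

A 7-joint arm with a two-finger parallel gripper is mounted at the origin on the work surface. World frame = base frame: x ahead of the robot, y to its left, z up, the work surface at z = 0. Lengths are in m, angles in rad, forces in N, time in s.
With the tool pointing down it reaches from about 0.4 to 0.925 m from the base axis. Payload 4.1 kg.
Tool frame: the origin (TCP) lies on the centre line of the jaws, within the pads' length; the fingertips stand 19 mm ahead of it and the grasp point (between the pads) is the TCP (ctrl.tip_extent is the distance from the TCP to the fingertips, in m); y points along the fingers, x is the direction in which the jaws open and shut, and the axes are right-handed (so a half turn about y gives the same grasp; the last joint's range is limited). The gripper opens to 85 mm and grips with 20 to 120 N. Pads are 22 mm wide; open, the fingers measure 114 mm over their backs; the gripper's body (76 mm by 85 mm) begins 54 mm behind the grasp point. The pads swing forward as they close: fully open they stand 13 mm farther back than shut.
Start: joints at [-1.285, 0.398, 0.045, 1.537, -0.019, 1.207, -0.051], TCP at [0.244, 0.603, 0.25] pointing down, gripper open.
Joint ranges: [-2.82, 2.82], [-0.49, 2.23], [-1.37, 1.46], [0, 2.46], [-1.36, 4.5], [0.23, 2], [-2.94, 2.94]. Speed limits (rad/s): [2.57, 2.57, 3.14, 3.14, 3.14, 3.14, 3.14].

INTERFACE

Orientations are given as a rotation vector (axis times angle).
In Python, from bench import ctrl gives the robot as it stands. The module is installed in compiled form; this text tells all that it offers.
- The arm moves only by the tool drive_tool, never from a script. Its argument "steps" is a list of rows, each an object of numbers: "jaw": the finger opening in mm, from 0 to 85.4; "tx", "ty", "tz": the shift along the tool's x, y, z in mm; "rx", "ry", "rz": the turn, a rotation vector about the tool's x, y, z in degrees. A call has 1 to 12 rows; each row is the pose to reach, as a shift and turn from the pose commanded when the call began, along the tool's axes at that moment; what a row does not reach only later rows make up. A row lasts 1/8 s, in which the tool goes at most 62.5 mm and 10.7 degrees, less where a joint would pass 70% of its speed; a pose out of reach is approached as far as the arm can. A call with a gripper value outside its range is refused whole. The fingers move at their own pace and stop on an object; "force" is the grip in N (left out, the last holds). Time passes only in rows, so rows that repeat a pose let the fingers close. It gives the time, the measured TCP pose, the force and the opening at its end, in the units of the state.
- ctrl.sense(): the state, without advancing time (a new reading comes with each control period).
- ctrl.capture(name): name is "side" or "top"; returns a dict with "color" (420x560x3 uint8, red, green, blue), "fx", "fy", "cx", "cy" (pixels), "dist" ([k1, k2, p1, p2, k3] as OpenCV has them; the pictures are not rectified), "world_to_cam" (4x4, takes a point from world to camera coordinates). Camera axes: x right, y down, z forward; pixel columns grow to the right and rows downward; lengths in m; the calibration is good to about 2 mm. A picture is of the moment at which its call begins. There is no depth.
- ctrl.sign_off(): hands the job in, once; it reports no verdict.
The state is a dict: "time_s": time; "qpos": joint angles; "joint_velocities": joint speeds; "joint_torque": joint torques, N m; "position": TCP position; "tcp_rot": TCP orientation; "ft_force": force on the tool from outside, world axes, zero at the start; "ft_torque": the same for the moment, N m; "width": opening from 0.0 (shut) to 1.0 (fully open).
Only numpy, scipy, OpenCV 4.12 (cv2) and the standard library are available. Lean on these libraries where they do the work, as an engineer would, in place of code of your own. Each camera call takes 0.05 s, during which the arm holds its last target.

TASK

Take the jar of paste out of the wooden transit box and stand it in the steel tray, then pack the polished clamp set into the box: the long bracket flat on the floor first, the short bracket flat on the long one's foot, then every stepped jaw on the table, upright on the short bracket's foot with its length across the box. Finally set the grey cover over it so that its skirt sits level on the box's ledge all round. Leave the other things on the bench where they are.

Things in the scene. Friction and masses are not known exactly. Their poses are not given: they have to be found in the camera images.
- box: dark wooden box, open on top, fixed. Base plate 200 (x) x 118 (y) x 12 mm; walls 6 mm thick, tops 42 mm above the table; inner space 154 x 72, floor at 12 mm; walls measure 166 x 84 outside, leaving a ledge 17 mm wide, 12 mm up, all round for the cover. Origin: centre of the underside, z up, x along the long side.
- cover: grey hollow hood standing on its skirt, 182 (x) x 100 (y) x 80 mm high, inside 174 x 92, 76 high; 0.35 kg. Handle: black bar 100 mm along x, 14 x 14, its centre 106 mm above the skirt's edge, posts at x = +-42. Origin: centre of the skirt's lower edge, z up. Seated: skirt on the box's ledge, origin 12 mm above the box's, 4 mm play each way.
- long_bracket: L-shaped aluminium bracket on its flat foot: foot 150 (x) x 56 (y) x 12 mm; upright 20 mm thick at the foot's +x end (x = 55 to 75 mm), 56 wide, top 72 mm above the underside. Origin: centre of the foot's underside, z up. 0.28 kg. Home: on the box floor (origin 12 mm above the box's), upright at either end; its foot covers the floor, so it goes in first.
- short_bracket: L-shaped aluminium bracket on its flat foot: foot 122 (x) x 56 (y) x 12 mm; upright 20 mm thick at the foot's +x end (x = 41 to 61 mm), 56 wide, top 60 mm above the underside. Origin: centre of the foot's underside, z up. 0.24 kg. Home: on the long one's foot (origin 24 mm above the box's), upright best at the other end; the channel between the uprights is then 102 to 114 mm wide.
- jaw1: stepped aluminium clamp jaw, one of four alike, two to four present (the rest None). Lower part 24 (x) x 66 (y) x 20 mm high; upper part 14 x 66, from 20 to 46 mm high, at x = -12 to +2 mm. 0.15 kg. Origin: centre of the underside, z up. Home: upright on the short bracket's foot (origin 36 mm above the box's), 66 mm across the box, side by side.
- jaw2: stepped aluminium clamp jaw, one of four alike, two to four present (the rest None). Lower part 24 (x) x 66 (y) x 20 mm high; upper part 14 x 66, from 20 to 46 mm high, at x = -12 to +2 mm. 0.15 kg. Origin: centre of the underside, z up. Home: upright on the short bracket's foot (origin 36 mm above the box's), 66 mm across the box, side by side.
- jaw3: stepped aluminium clamp jaw, one of four alike, two to four present (the rest None). Lower part 24 (x) x 66 (y) x 20 mm high; upper part 14 x 66, from 20 to 46 mm high, at x = -12 to +2 mm. 0.15 kg. Origin: centre of the underside, z up. Home: upright on the short bracket's foot (origin 36 mm above the box's), 66 mm across the box, side by side.
- jaw4: stepped aluminium clamp jaw, one of four alike, two to four present (the rest None). Lower part 24 (x) x 66 (y) x 20 mm high; upper part 14 x 66, from 20 to 46 mm high, at x = -12 to +2 mm. 0.15 kg. Origin: centre of the underside, z up. Home: upright on the short bracket's foot (origin 36 mm above the box's), 66 mm across the box, side by side.
- jar: closed upright jar of polishing paste with black cap, 60 mm across, 90 high, 0.4 kg, starts standing in the box on its floor. Origin: centre of the underside.
- tray: shallow dark steel tray fixed to the table, 120 x 120 x 18 mm outside, wall and floor 4 mm. Origin: centre of the underside.
- buff_wheel: Bystander, leave alone: grey buffing wheel lying flat, 130 mm across, 26 high.
- felt_wheel: Bystander, leave alone: white felt wheel lying flat, 90 mm across, 20 high.
- compound_bar: Bystander, leave alone: brick-red bar of polishing compound, 50 x 110 x 36.
- oil: Bystander, leave alone: white bottle, 60 mm across, 160 high.
- brush: Bystander, leave alone: hand brush lying on the table.
- wrench: Bystander, leave alone: wrench lying on the table.
Things that resemble listed ones, but are neither listed nor needed, are in the scene too. Of the things that look like the box, take the one that is farthest from the robot's base at the start.

How it is judged:
On the way, in this order (a step that is already met when the one before it is completed fails the run):
1. the jar stands in the tray (horizontal distance between jar and tray below 0.045 m and z of jar in the frame of tray below 0.01 m and angle between jar's own z axis and vertical below 0.1 rad), for 0.2 s.
2. the long bracket lies home on the box floor (horizontal distance between long_bracket and box below 0.015 m and z of long_bracket in the frame of box below 0.016 m and angle between long_bracket's own z axis and vertical below 0.06 rad), for 0.2 s.
3. the short bracket lies home on the long bracket's foot (horizontal distance between short_bracket and box below 0.03 m and z of short_bracket in the frame of box between 0.02 and 0.028 m and angle between short_bracket's own z axis and vertical below 0.06 rad), for 0.2 s.
4. all jaws present stand on the short bracket's foot (x of jaw1 in the frame of box between -0.07 and 0.07 m and y of jaw1 in the frame of box between -0.02 and 0.02 m and z of jaw1 in the frame of box between 0.031 and 0.041 m and angle between each of jaw1, jaw2, jaw3, jaw4's own z axis and vertical below 0.12 rad and angle between the y axis of each of jaw1, jaw2, jaw3, jaw4 and the y axis of box, either way round below 0.25 rad and x of jaw2 in the frame of box between -0.07 and 0.07 m and y of jaw2 in the frame of box between -0.02 and 0.02 m and z of jaw2 in the frame of box between 0.031 and 0.041 m and x of jaw3 in the frame of box between -0.07 and 0.07 m and y of jaw3 in the frame of box between -0.02 and 0.02 m and z of jaw3 in the frame of box between 0.031 and 0.041 m and x of jaw4 in the frame of box between -0.07 and 0.07 m and y of jaw4 in the frame of box between -0.02 and 0.02 m and z of jaw4 in the frame of box between 0.031 and 0.041 m), for 0.2 s.
5. the cover is seated level on the ledge (horizontal distance between cover and box below 0.012 m and z of cover in the frame of box between 0.008 and 0.016 m and angle between cover's own z axis and vertical below 0.03 rad), for 0.2 s.
At the end, for the whole second after the job is handed in: Jar upright in the tray (45 mm); long bracket flat on the box floor, short bracket flat on its foot (4 mm in height), every jaw present upright on the short bracket's foot (5 mm), cover level (0.03 rad) with its skirt on the ledge (4 mm in height, centred within 12 mm); all at rest (all of step 1 and all of step 2 and all of step 3 and all of step 4 and all of step 5 and linear speed of each of cover, jar, long_bracket, short_bracket, jaw1, jaw2, jaw3, jaw4 below 0.02 m/s); the robot touches nothing.
It fails at once if a bystander is moved more than 40 mm (distance of any of buff_wheel, felt_wheel, compound_bar, oil, brush, wrench from where it was at the start of the episode above 0.04 m).
Of jaw1, jaw2, jaw3, jaw4 only 2 to 4 are there at a start; the rules pass over those that are not, and their reading is None.
At some moment in a run one of long_bracket, short_bracket, cover may be knocked a few centimetres aside while the robot is not near it.
It also fails if it takes over 210 s, if anything falls off the work surface, if the arm or the gripper's body presses on something with over 40 N, if the wrist force passes 120 N, or if a joint passes its speed limit or range.

## Working session

There is one attempt and no reset: what is moved stays moved. The work goes in short steps, Python scripts to look and compute and a tool call to move; the robot and the scene stay as the last step left them, time stands still between calls to the robot, and variables do not carry over. Pictures are saved under pics/ and viewed, and the job is handed in when it is done.

Besides the shell and the picture viewer there is one more tool, called after ">>>" in YAML: its name, and indented under it one key for each argument. drive_tool: Moves the arm, as the interface text tells. Its arguments: {"type":"object","properties":{"steps":{"type":"array","items":{"type":"object","properties":{"jaw":{"type":"number"},"tx":{"type":"number"},"ty":{"type":"number"},"tz":{"type":"number"},"rx":{"type":"number"},"ry":{"type":"number"},"rz":{"type":"number"}}}},"force":{"type":"number"}},"required":["steps"]}

```bash
mkdir -p pics; cat > h.py <<'E'
import numpy as np, cv2
from bench import ctrl
from scipy.spatial.transform import Rotation as R
def cap(n,save=None):
    c=ctrl.capture(n)
    if save: cv2.imwrite(f'pics/{save}.png',c['color'][:,:,::-1])
    return c
def K(c): return np.array([[c['fx'],0,c['cx']],[0,c['fy'],c['cy']],[0,0,1.]])
def ray(c,uv):
    uv=np.array(uv,float).reshape(-1,1,2)
    p=cv2.undistortPoints(uv,K(c),np.array(c['dist'],float)).reshape(-1,2)
    T=np.array(c['world_to_cam']);Rm=T[:3,:3];o=-Rm.T@T[:3,3]
    d=np.c_[p,np.ones(len(p))]@Rm
    return o,d
def onz(c,uv,z):
    o,d=ray(c,uv); s=(z-o[2])/d[:,2]
    return o+d*s[:,None]
def proj(c,P):
    T=np.array(c['world_to_cam'])
    return cv2.projectPoints(np.array(P,float).reshape(-1,1,3),cv2.Rodrigues(T[:3,:3])[0],T[:3,3],K(c),np.array(c['dist'],float))[0].reshape(-1,2)
E
python3 - <<'E'
from h import *
for n in('side','top'):
    c=cap(n,n+'0'); print(n,c['fx'],c['fy'],c['cx'],c['cy'],c['dist']); print(np.array(c['world_to_cam']).round(3)); print(ray(c,[[280,210]])[0])
s=ctrl.sense(); print(s); print(R.from_rotvec(s['tcp_rot']).as_matrix().round(3))
E
```

```text
side 536.101929810114 536.101929810114 279.58675989551267 205.70003757361334 [0.06613169 0.         0.         0.         0.        ]
[[ 0.823 -0.568 -0.002 -0.425]
 [-0.412 -0.595 -0.691  0.262]
 [ 0.391  0.569 -0.723  1.471]
 [ 0.     0.     0.     1.   ]]
[-0.11843551 -0.92252824  1.24435986]
top 537.7109078254902 537.7109078254902 272.2945040674338 197.77865351285155 [-0.18383057  0.          0.          0.          0.        ]
[[-0.002 -1.    -0.01   0.034]
 [-0.996  0.003 -0.091  0.523]
 [ 0.091  0.01  -0.996  1.793]
 [ 0.     0.     0.     1.   ]]
[0.35663004 0.01492004 1.83379938]
{'time_s': 0.1, 'qpos': array([-1.28497305,  0.39912982,  0.04501795,  1.53776484, -0.01869879,
        1.20688916, -0.05069558]), 'joint_velocities': array([-0.00032053, -0.00174822, -0.00071666, -0.00353803,  0.00074301,
       -0.00106464, -0.00062361]), 'joint_torque': array([ 3.37435340e-03, -4.76261008e+01,  1.37014478e+00, -2.54950494e+01,
        1.19432865e-02,  5.00642476e-03,  2.70855594e-06]), 'position': array([0.24377011, 0.60197742, 0.2493545 ]), 'tcp_rot': array([-1.36809518, -0.92032246,  0.92262924]), 'ft_force': array([ 0.25324763, -0.41547254, -0.1543804 ]), 'ft_torque': array([ 0.00383031, -0.00382077,  0.06288965]), 'width': 1.003191843360543}
[[ 0.375 -0.001 -0.927]
 [ 0.927 -0.002  0.375]
 [-0.002 -1.    -0.   ]]
```

```bash
sleep 1
```

```text
(no output)
```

View pics/side0.png

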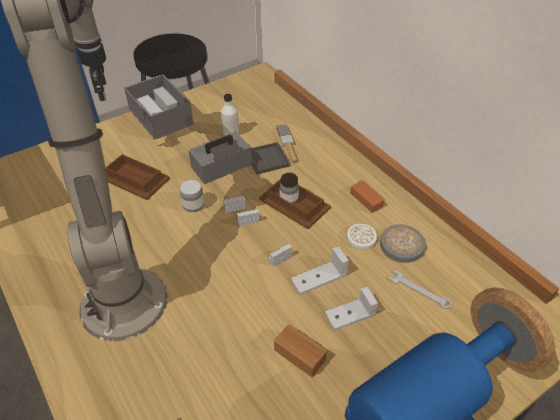

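View pics/top0.png

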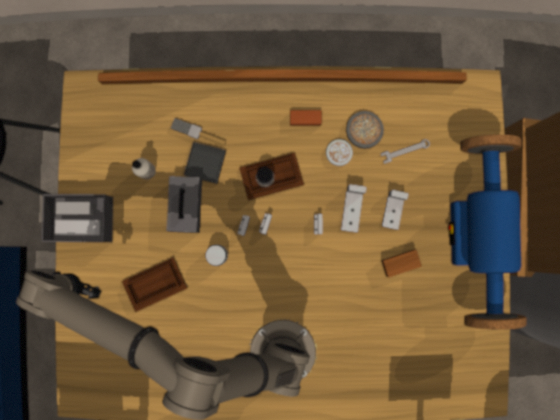

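Candidates (top view):
- Box: (272,177) and (155,284).
- Jar: black cap at (264,175), grey cap at (216,255).
- Tray: dark square at (206,162). The grey bin at (78,218) is something else.
- Cover: (184,205).
- Jaws: (243,225), (266,223), (318,224).
- Brackets: (353,208), (395,210).

I choose the farther box, at (272,177), and the black-capped jar standing in it. Next is a close crop to check.

```bash
python3 - <<'E'
import cv2
a=cv2.imread('pics/top0.png'); b=cv2.imread('pics/side0.png')
cv2.imwrite('pics/c1.png',cv2.resize(a[130:270,150:420],None,fx=2.9,fy=2.9,interpolation=cv2.INTER_CUBIC))
cv2.imwrite('pics/c2.png',cv2.resize(b[125:335,180:390],None,fx=2.85,fy=2.85,interpolation=cv2.INTER_CUBIC))
E
```

```text
(no output)
```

View pics/c1.png

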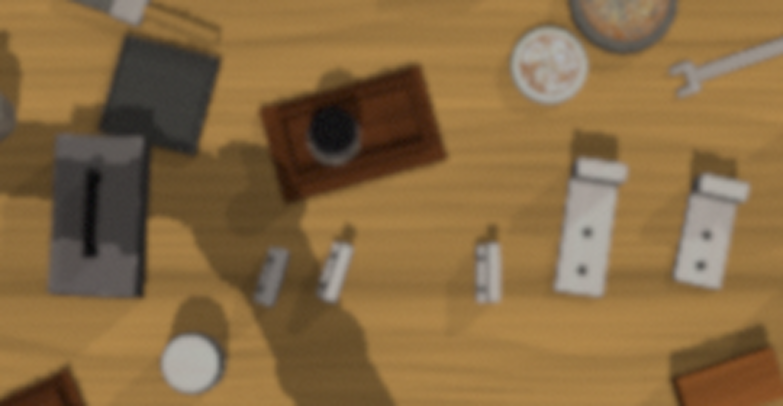

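View pics/c2.png

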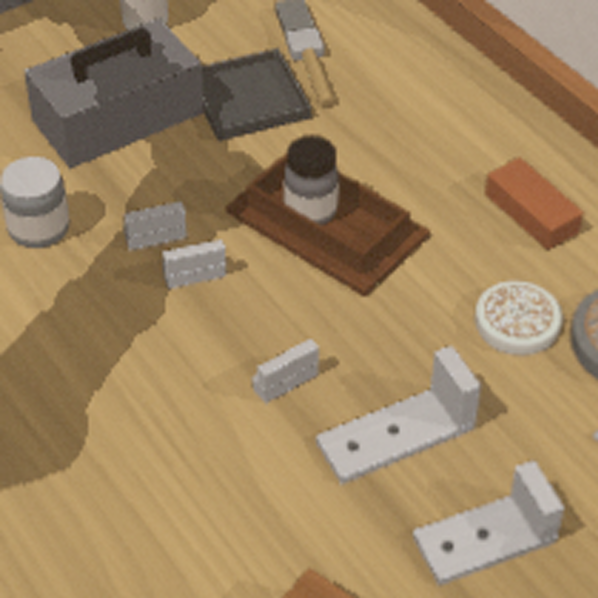

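The crop shows the black-capped jar standing in the far box at top (264,175). Three jaws stand upright at (243,225), (266,223) and (318,224), and the brackets stand on their feet at (353,208) and (395,210), the left one longer. Now I'll measure.

```bash
cat >> h.py <<'E'
def seg(c,mask,z,lo=30):
    """blobs in mask -> contour to plane z -> minAreaRect (mm,deg)"""
    cs,_=cv2.findContours(mask.astype(np.uint8),cv2.RETR_EXTERNAL,cv2.CHAIN_APPROX_NONE)
    out=[]
    for k in cs:
        if cv2.contourArea(k)<lo: continue
        P=onz(c,k.reshape(-1,2),z)[:,:2]*1000
        (cx,cy),(w,h),a=cv2.minAreaRect(P.astype(np.float32))
        if w<h: w,h,a=h,w,a+90
        a=(a+90)%180-90
        m=k.reshape(-1,2).mean(0)
        out.append((m.round(0).astype(int).tolist(),[round(float(x),1) for x in (cx,cy,w,h,a)]))
    return out
E
python3 - <<'E'
from h import *
print(ctrl.tip_extent)
c=cap('top'); im=c['color']; hsv=cv2.cvtColor(im,cv2.COLOR_RGB2HSV); H,S,V=[hsv[:,:,i].astype(int) for i in range(3)]
for p in [(250,180),(290,165),(264,175),(353,215),(357,189),(395,215),(318,224),(266,223),(243,225),(206,162),(195,190),(170,195),(330,200),(215,195),(300,192),(265,185)]: print(p,hsv[p[1],p[0]])
E
```

```text
0.019
(250, 180) [ 12 202  58]
(290, 165) [ 12 185  73]
(264, 175) [130  35  22]
(353, 215) [ 22  16 177]
(357, 189) [ 18  14 176]
(395, 215) [ 13  20 178]
(318, 224) [ 16  19 151]
(266, 223) [ 15  15 171]
(243, 225) [ 13  20 117]
(206, 162) [30 13 58]
(195, 190) [15 24 63]
(170, 195) [15 24 64]
(330, 200) [ 18 149 149]
(215, 195) [ 18 151 105]
(300, 192) [ 18 148 160]
(265, 185) [17 52 89]
```

```bash
python3 - <<'E'
from h import *
for n in ('top','side'):
    c=cap(n); im=c['color']; hsv=cv2.cvtColor(im,cv2.COLOR_RGB2HSV); H,S,V=[hsv[:,:,i].astype(int) for i in range(3)]
    metal=((S<60)&(V>85)); dark=((S<60)&(V<90)); wood=((H<15)&(S>150)&(V<110))
    if n=='side': wood=((H<14)&(S>130)&(V<120))
    wood=wood|((dark)&(wood.sum()<0))
    vis=np.zeros_like(im); vis[metal]=(0,255,0); vis[dark]=(0,0,255); vis[wood]=(255,0,0)
    cv2.imwrite(f'pics/m_{n}.png',vis[:,:,::-1])
    for nm,m,z in (('metal',metal,0.0),('wood',wood,.012),('dark',dark,.0)):
        for r in seg(c,m,z,60): print(n,nm,r)
E
```

```text
top metal ([526, 402], [-187.1, -867.0, 305.2, 173.2, 84.5])
top metal ([191, 390], [-135.4, 312.4, 130.8, 30.2, -20.4])
top metal ([259, 340], [43.9, 80.1, 98.4, 27.3, -22.3])
top metal ([306, 342], [32.8, -80.3, 133.9, 34.6, 21.6])
top metal ([44, 259], [309.6, 839.8, 72.9, 56.8, -89.1])
top metal ([216, 255], [329.7, 225.5, 68.6, 68.1, -89.9])
top metal ([243, 225], [432.1, 132.1, 65.8, 23.8, -18.3])
top metal ([318, 224], [436.5, -122.7, 65.0, 27.4, -0.4])
top metal ([265, 223], [437.8, 59.0, 69.1, 24.8, -18.5])
top metal ([181, 223], [442.0, 345.4, 100.0, 61.8, 85.4])
top metal ([74, 218], [457.1, 723.0, 166.0, 121.3, 88.4])
top metal ([41, 209], [489.0, 861.6, 96.7, 15.5, 1.8])
top metal ([394, 209], [485.1, -385.0, 134.9, 64.9, -18.1])
top metal ([353, 208], [489.9, -241.2, 162.5, 63.8, -11.9])
top metal ([183, 180], [585.0, 340.2, 100.6, 26.9, 85.3])
top metal ([143, 168], [626.7, 482.2, 71.5, 58.4, 54.9])
top metal ([402, 151], [686.3, -427.2, 160.2, 35.1, -73.8])
top metal ([339, 152], [683.7, -198.2, 89.9, 88.3, -45.3])
top metal ([49, 161], [655.5, 834.0, 229.8, 63.7, 0.1
[... 2752 characters left out ...]
side dark ([543, 407], [694.1, -832.2, 159.2, 54.4, -0.1])
side dark ([508, 332], [782.1, -646.6, 173.2, 112.5, 83.3])
side dark ([91, 305], [-79.8, 45.3, 78.4, 28.2, -88.0])
side dark ([15, 362], [-303.9, 16.2, 435.2, 96.2, 89.9])
side dark ([115, 299], [-17.3, 29.8, 131.8, 56.4, -29.2])
side dark ([241, 160], [580.0, 329.2, 298.1, 195.0, -19.3])
side dark ([80, 142], [125.5, 717.6, 182.1, 124.1, -23.2])
side dark ([168, 116], [480.1, 685.5, 200.2, 193.1, 85.0])
side dark ([26, 49], [178.1, 1462.7, 188.5, 39.5, 67.0])
side dark ([172, 69], [647.8, 1012.4, 497.2, 326.8, 59.4])
side dark ([30, 20], [307.9, 1752.2, 341.3, 138.3, 81.8])
side dark ([85, 58], [374.2, 1279.7, 1094.6, 167.9, 74.2])
```

View pics/m_top.png

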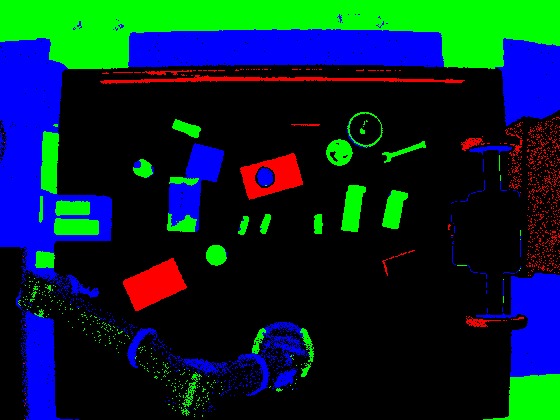

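View pics/m_side.png

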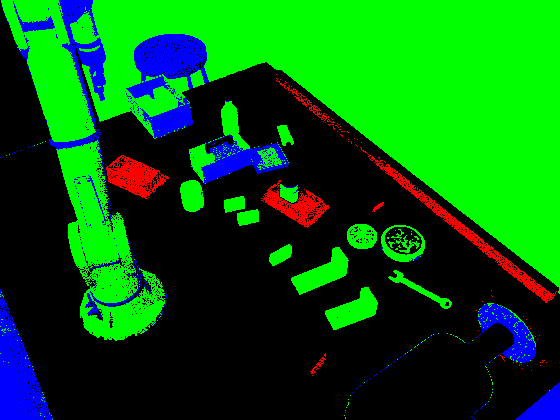

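```bash
cat >> h.py <<'E'
def plan(pos,yawdeg,seq=None):
    s=ctrl.sense(); M=R.from_rotvec(s['tcp_rot']); p=np.array(s['position'])
    y=np.radians(yawdeg); T=R.from_matrix(np.array([[np.cos(y),0,-np.sin(y)],[np.sin(y),0,np.cos(y)],[0,-1,0]]))
    d=M.inv().apply(np.array(pos)-p)*1000; r=np.degrees((M.inv()*T).as_rotvec())
    print('t=%.1f'%s['time_s'],'pos',p.round(4),'x-axis',M.as_matrix()[:,0].round(3),'approach',M.as_matrix()[:,1].round(3),'F',np.round(s['ft_force'],1),'w',round(s['width'],3))
    print('  shift mm',d.round(1),'rot deg',r.round(1),'dist',np.linalg.norm(d).round(0))
E
python3 - <<'E'
from h import *
c=cap('top'); s=cap('side')
print('tray top',onz(c,[[205,162.5]],.01),'side',onz(s,[[269,158]],.01))
im=c['color']; hsv=cv2.cvtColor(im,cv2.COLOR_RGB2HSV); S,V=hsv[:,:,1].astype(int),hsv[:,:,2].astype(int)
m=(S<60)&(V<90); m2=m.copy(); m2[:, :245]=0; m2[:,285:]=0; m2[:160]=0;m2[195:]=0
print('cap',seg(c,m2,.102))
m3=m.copy(); m3[176:]=0; m3[:,:180]=0; m3[:,230:]=0; m3[:135]=0; print('tray',seg(c,m3,.018))
for y in (105.4-180,105.4-90, 105.4-270,40): plan([.585,.057,.17],y)
q=ctrl.sense()
E
```

```text
tray top [[0.64674872 0.26456176 0.01      ]] side [[0.64976821 0.25835384 0.01      ]]
cap [([265, 177], [585.2, 57.3, 55.7, 48.8, -0.2])]
tray [([204, 161], [646.1, 265.5, 114.2, 113.2, -14.6])]
t=0.3 pos [0.2439 0.6024 0.2501] x-axis [ 0.375  0.927 -0.   ] approach [-0. -0. -1.] F [ 0.3 -1.  -0.1] w 0.999
  shift mm [-377.5   80.2 -520.8] rot deg [  0.  142.6  -0. ] dist 648.0
t=0.3 pos [0.2439 0.6024 0.2501] x-axis [ 0.375  0.927 -0.   ] approach [-0. -0. -1.] F [ 0.3 -1.  -0.1] w 0.999
  shift mm [-377.5   80.2 -520.8] rot deg [ 0.  52.6 -0. ] dist 648.0
t=0.3 pos [0.2439 0.6024 0.2501] x-axis [ 0.375  0.927 -0.   ] approach [-0. -0. -1.] F [ 0.3 -1.  -0.1] w 0.999
  shift mm [-377.5   80.2 -520.8] rot deg [  -0.  -127.4   -0. ] dist 648.0
t=0.3 pos [0.2439 0.6024 0.2501] x-axis [ 0.375  0.927 -0.   ] approach [-0. -0. -1.] F [ 0.3 -1.  -0.1] w 0.999
  shift mm [-377.5   80.2 -520.8] rot deg [ 0. 28. -0.] dist 648.0
```

```bash
python3 - <<'E'
import cv2
a=cv2.imread('pics/top0.png')
cv2.imwrite('pics/c3.png',cv2.resize(a[130:250,150:310],None,fx=5,fy=5,interpolation=cv2.INTER_CUBIC))
E
```

```text
(no output)
```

View pics/c3.png

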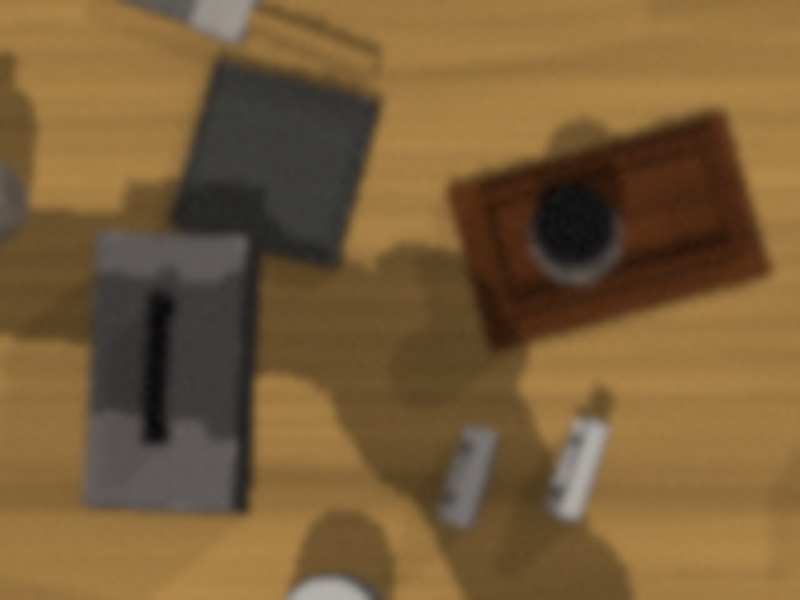

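>>> drive_tool:
  steps:
    - {"jaw": 85, "tx": -60, "tz": -60, "ry": 10}
    - {"tx": -100, "tz": -110, "ry": 20}
    - {"tx": -150, "tz": -170, "ry": 30}
    - {"tx": -200, "tz": -230, "ry": 40}
    - {"tx": -240, "tz": -290, "ry": 50}
    - {"tx": -280, "tz": -350, "ry": 52.6}
    - {"tx": -320, "tz": -410, "ry": 52.6}
    - {"tx": -350, "tz": -470, "ry": 52.6}
    - {"tx": -377.5, "tz": -521, "ry": 52.6}
    - {"tx": -377.5, "tz": -521, "ry": 52.6}
    - {"tx": -377.5, "tz": -521, "ry": 52.6}
    - {"tx": -377.5, "tz": -521, "ry": 52.6}
  force: 40

```text
validation failed for argument at $.st...
```

```bash
python3 -c "
from h import *
plan([.585,.057,.068],15.4)"
```

```text
t=0.3 pos [0.2439 0.6024 0.2501] x-axis [ 0.375  0.927 -0.   ] approach [-0. -0. -1.] F [ 0.3 -1.  -0.1] w 0.999
  shift mm [-377.4  182.2 -520.8] rot deg [ 0.  52.6 -0. ] dist 669.0
```

>>> drive_tool:
  steps:
    - {"jaw": 85, "tx": -50, "ty": 0, "tz": -60, "rx": 0, "ry": 10, "rz": 0}
    - {"jaw": 85, "tx": -100, "ty": 0, "tz": -120, "rx": 0, "ry": 20, "rz": 0}
    - {"jaw": 85, "tx": -150, "ty": 0, "tz": -190, "rx": 0, "ry": 30, "rz": 0}
    - {"jaw": 85, "tx": -200, "ty": 0, "tz": -250, "rx": 0, "ry": 40, "rz": 0}
    - {"jaw": 85, "tx": -250, "ty": 0, "tz": -320, "rx": 0, "ry": 50, "rz": 0}
    - {"jaw": 85, "tx": -377, "ty": 0, "tz": -521, "rx": 0, "ry": 52.6, "rz": 0}
    - {"jaw": 85, "tx": -377, "ty": 0, "tz": -521, "rx": 0, "ry": 52.6, "rz": 0}
    - {"jaw": 85, "tx": -377, "ty": 0, "tz": -521, "rx": 0, "ry": 52.6, "rz": 0}
    - {"jaw": 85, "tx": -377, "ty": 0, "tz": -521, "rx": 0, "ry": 52.6, "rz": 0}
    - {"jaw": 85, "tx": -377, "ty": 0, "tz": -521, "rx": 0, "ry": 52.6, "rz": 0}
    - {"jaw": 85, "tx": -377, "ty": 0, "tz": -521, "rx": 0, "ry": 52.6, "rz": 0}
    - {"jaw": 85, "tx": -377, "ty": 0, "tz": -521, "rx": 0, "ry": 52.6, "rz": 0}
  force: 40

```text
time_s: 1.85
position: [0.5856, 0.0566, 0.2502]
tcp_rot: [-1.561, -0.208, 0.209]
ft_force: [0.1, 0.4, 0.2]
width: 0.998
```

```bash
python3 -c "
from h import *
plan([.585,.057,.068],15.4)
cap('side','s1')"
```

```text
t=1.9 pos [0.5856 0.0566 0.2502] x-axis [ 0.965  0.262 -0.   ] approach [-0. -0. -1.] F [0.1 0.4 0.2] w 0.998
  shift mm [ -0.4 182.2   0.5] rot deg [-0.  -0.2 -0. ] dist 182.0
```

>>> drive_tool:
  steps:
    - {"jaw": 85, "tx": 0, "ty": 60, "tz": 0, "rx": 0, "ry": 0, "rz": 0}
    - {"jaw": 85, "tx": 0, "ty": 110, "tz": 0, "rx": 0, "ry": 0, "rz": 0}
    - {"jaw": 85, "tx": 0, "ty": 140, "tz": 0, "rx": 0, "ry": 0, "rz": 0}
    - {"jaw": 85, "tx": 0, "ty": 165, "tz": 0, "rx": 0, "ry": 0, "rz": 0}
    - {"jaw": 85, "tx": 0, "ty": 182, "tz": 0, "rx": 0, "ry": 0, "rz": 0}
    - {"jaw": 85, "tx": 0, "ty": 182, "tz": 0, "rx": 0, "ry": 0, "rz": 0}
    - {"jaw": 45, "tx": 0, "ty": 182, "tz": 0, "rx": 0, "ry": 0, "rz": 0}
    - {"jaw": 45, "tx": 0, "ty": 182, "tz": 0, "rx": 0, "ry": 0, "rz": 0}
    - {"jaw": 45, "tx": 0, "ty": 182, "tz": 0, "rx": 0, "ry": 0, "rz": 0}
    - {"jaw": 45, "tx": 0, "ty": 182, "tz": 0, "rx": 0, "ry": 0, "rz": 0}
    - {"jaw": 45, "tx": 0, "ty": 182, "tz": 0, "rx": 0, "ry": 0, "rz": 0}
  force: 40

```text
time_s: 3.28
position: [0.589, 0.0586, 0.0712]
tcp_rot: [-1.559, -0.217, 0.204]
ft_force: [2.8, 1.7, 5.4]
width: 0.69
```

```bash
python3 -c "
from h import *
plan([.647,.265,.068+.100],15.4)
cap('side','s2')"
```

```text
t=3.3 pos [0.589  0.0586 0.0712] x-axis [0.964 0.265 0.008] approach [ 0.008  0.002 -1.   ] F [2.8 1.7 5.4] w 0.69
  shift mm [111.5 -95.9 183.6] rot deg [-0.  -0.   0.5] dist 235.0
```

View pics/s2.png

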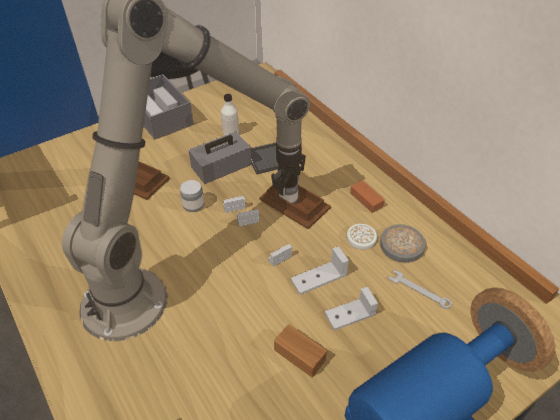

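>>> drive_tool:
  steps:
    - {"jaw": 45, "tx": 0, "ty": -30, "tz": 0, "rx": 0, "ry": 0, "rz": 0}
    - {"jaw": 45, "tx": 0, "ty": -70, "tz": 0, "rx": 0, "ry": 0, "rz": 0}
    - {"jaw": 45, "tx": 0, "ty": -105, "tz": 0, "rx": 0, "ry": 0, "rz": 0}
    - {"jaw": 45, "tx": 30, "ty": -110, "tz": 50, "rx": 0, "ry": 0, "rz": 0}
    - {"jaw": 45, "tx": 60, "ty": -110, "tz": 95, "rx": 0, "ry": 0, "rz": 0}
    - {"jaw": 45, "tx": 85, "ty": -110, "tz": 140, "rx": 0, "ry": 0, "rz": 0}
    - {"jaw": 45, "tx": 105, "ty": -110, "tz": 170, "rx": 0, "ry": 0, "rz": 0}
    - {"jaw": 45, "tx": 115, "ty": -110, "tz": 184, "rx": 0, "ry": 0, "rz": 0}
    - {"jaw": 45, "tx": 115, "ty": -110, "tz": 184, "rx": 0, "ry": 0, "rz": 0}
  force: 40

```text
time_s: 4.45
position: [0.647, 0.2656, 0.1777]
tcp_rot: [-1.561, -0.21, 0.213]
ft_force: [0.8, -0.7, -3.9]
width: 0.679
```

```bash
python3 -c "
from h import *
plan([.647,.265,.060],15.4)
cap('side','s3');cap('top','t3')
a=cv2.imread('pics/s3.png')[60:260,150:400];b=cv2.imread('pics/t3.png')[100:300,120:370]
cv2.imwrite('pics/st3.png',cv2.resize(np.hstack([a,b]),None,fx=1.6,fy=1.6))"
```

```text
t=4.5 pos [0.647  0.2656 0.1777] x-axis [ 0.964  0.266 -0.002] approach [-0.001 -0.001 -1.   ] F [ 0.8 -0.7 -3.9] w 0.679
  shift mm [  0.  117.7  -0.5] rot deg [ 0.   0.  -0.1] dist 118.0
```

View pics/st3.png

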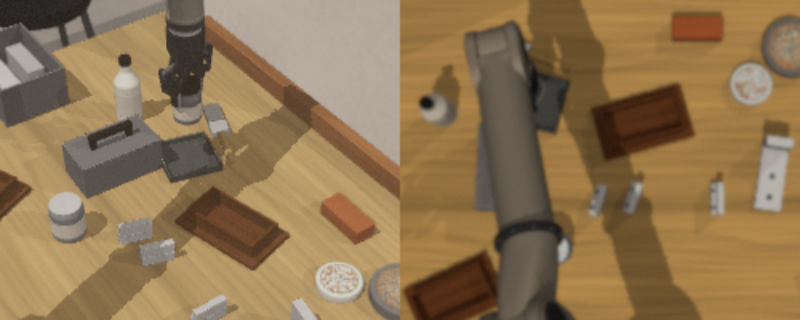

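>>> drive_tool:
  steps:
    - {"jaw": 45, "tx": 0, "ty": 45, "tz": 0, "rx": 0, "ry": 0, "rz": 0}
    - {"jaw": 45, "tx": 0, "ty": 85, "tz": 0, "rx": 0, "ry": 0, "rz": 0}
    - {"jaw": 45, "tx": 0, "ty": 105, "tz": 0, "rx": 0, "ry": 0, "rz": 0}
    - {"jaw": 45, "tx": 0, "ty": 112, "tz": 0, "rx": 0, "ry": 0, "rz": 0}
    - {"jaw": 45, "tx": 0, "ty": 115, "tz": 0, "rx": 0, "ry": 0, "rz": 0}
    - {"jaw": 45, "tx": 0, "ty": 117, "tz": 0, "rx": 0, "ry": 0, "rz": 0}
    - {"jaw": 45, "tx": 0, "ty": 118, "tz": 0, "rx": 0, "ry": 0, "rz": 0}
  force: 40

```text
time_s: 5.42
position: [0.6488, 0.2655, 0.0634]
tcp_rot: [-1.56, -0.212, 0.208]
ft_force: [-5.0, -1.4, 9.7]
width: 0.681
```

>>> drive_tool:
  steps:
    - {"jaw": 45, "tx": 0, "ty": -3, "tz": 0, "rx": 0, "ry": 0, "rz": 0}
    - {"jaw": 75, "tx": 0, "ty": -3, "tz": 0, "rx": 0, "ry": 0, "rz": 0}
    - {"jaw": 85, "tx": 0, "ty": -3, "tz": 0, "rx": 0, "ry": 0, "rz": 0}
    - {"jaw": 85, "tx": 0, "ty": -3, "tz": 0, "rx": 0, "ry": 0, "rz": 0}
    - {"jaw": 85, "tx": 0, "ty": -60, "tz": 0, "rx": 0, "ry": 0, "rz": 0}
    - {"jaw": 85, "tx": 0, "ty": -120, "tz": 0, "rx": 0, "ry": 0, "rz": 0}
    - {"jaw": 85, "tx": 0, "ty": -180, "tz": 0, "rx": 0, "ry": 0, "rz": 0}
    - {"jaw": 85, "tx": 0, "ty": -190, "tz": -60, "rx": 0, "ry": 0, "rz": 0}
    - {"jaw": 85, "tx": 0, "ty": -190, "tz": -120, "rx": 0, "ry": 0, "rz": 0}
    - {"jaw": 85, "tx": 0, "ty": -190, "tz": -180, "rx": 0, "ry": 0, "rz": 0}
    - {"jaw": 85, "tx": 0, "ty": -190, "tz": -240, "rx": 0, "ry": 0, "rz": 0}
    - {"jaw": 85, "tx": 0, "ty": -190, "tz": -240, "rx": 0, "ry": 0, "rz": 0}

```text
time_s: 6.92
position: [0.7115, 0.0245, 0.2508]
tcp_rot: [-1.567, -0.202, 0.201]
ft_force: [0.1, -0.9, -0.1]
width: 0.994
```

```bash
cat > meas.py <<'E'
from h import *
import sys
k=sys.argv[1]
c=cap('top','t'+k); s=cap('side','s'+k)
im=c['color']; hsv=cv2.cvtColor(im,cv2.COLOR_RGB2HSV); H,S,V=[hsv[:,:,i].astype(int) for i in range(3)]
metal=((S<60)&(V>85)); wood=((H<15)&(S>150)&(V<110))
for r in seg(c,wood,.012,500): print('wood',r)
for r in seg(c,metal,0,40):
    if 220<r[0][0]<430 and 170<r[0][1]<250: print('metal',r)
a=cv2.imread(f'pics/s{k}.png')[90:340,170:420];b=cv2.imread(f'pics/t{k}.png')[110:310,170:420]
b=cv2.resize(b,None,fx=1.25,fy=1.25)
cv2.imwrite(f'pics/st{k}.png',cv2.resize(np.hstack([a,b]),None,fx=1.4,fy=1.4))
E
python3 meas.py 4; python3 -c "
from h import *
plan([.647,.265,.060],15.4)"
```

```text
wood ([154, 284], [229.5, 437.5, 197.3, 115.2, -65.2])
wood ([281, 79], [954.8, -2.1, 1306.3, 40.4, 89.7])
metal ([318, 224], [436.5, -122.7, 65.0, 27.4, -0.4])
metal ([394, 209], [485.1, -385.0, 134.9, 64.9, -18.1])
metal ([353, 208], [489.9, -241.2, 162.5, 63.8, -11.9])
t=7.0 pos [0.7112 0.0331 0.2502] x-axis [0.965 0.263 0.   ] approach [-0.     0.001 -1.   ] F [ 0.5  0.2 -1.3] w 0.993
  shift mm [ -1.  190.4 240.5] rot deg [-0.  -0.2  0. ] dist 307.0
```

View pics/st4.png

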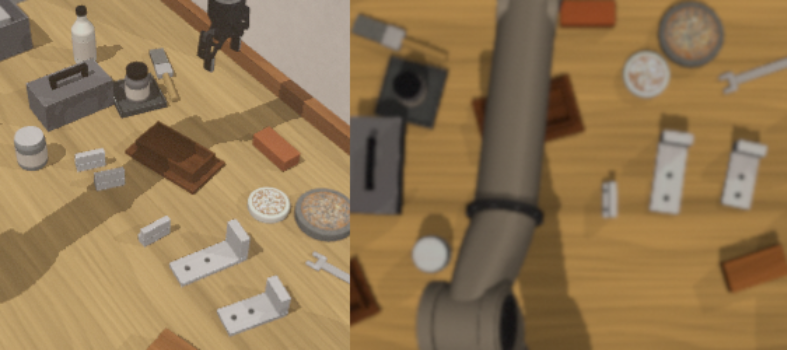

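```bash
cat > br.py <<'E'
from h import *
import sys
def bracket(c,u0,u1,v0,v1,L,zt,uc):
    im=c['color']; g=cv2.cvtColor(im,cv2.COLOR_RGB2HSV)
    S,V=g[:,:,1].astype(int),g[:,:,2].astype(int)
    m=((S<70)&(V>85)); mm=np.zeros_like(m); mm[v0:v1,u0:u1]=m[v0:v1,u0:u1]
    n,lab,st,ce=cv2.connectedComponentsWithStats(mm.astype(np.uint8)); k=1+np.argmax(st[1:,4]); b=lab==k
    x,y,w,h,_=st[k]
    # foot rows: lower 20%..65%
    rows=range(int(y+h*.38),int(y+h*.86)); l=[];r=[]
    s=S.astype(float)
    for v in rows:
        us=np.where(b[v])[0]; l.append((us.min()-.5,v)); r.append((us.max()+.5,v))
    PL=onz(c,l,0.)[:,:2]; PR=onz(c,r,.012)[:,:2]
    a1=np.polyfit(PL[:,0],PL[:,1],1); a2=np.polyfit(PR[:,0],PR[:,1],1)
    yaw=np.degrees(np.arctan((a1[0]+a2[0])/2)); print('edge yaws',np.degrees(np.arctan([a1[0],a2[0]])).round(2))
    t=np.radians(yaw); ex=np.array([np.cos(t),np.sin(t)]); ey=np.array([-ex[1],ex[0]])
    cy=((PL@ey).mean()+(PR@ey).mean())/2; print('width',((PL-PR.mean(0))@ey).mean()*1000)
    cnt=max(cv2.findContours(b.astype(np.uint8),0,1)[0],key=len).reshape(-1,2)
    P0=onz(c,cnt,.006)[:,:2]@ex; PT=onz(c,cnt,zt)[:,:2]@ex
    near=np.sort(P0)[:4].mean()-.0016; far=np.sort(PT)[-4:].mean()+.0016
    o1=(near+L/2)*ex+cy*ey; o2=(far-L/2)*ex+cy*ey
    o=(o1+o2)/2; up=o+(L/2-.010)*ex
    print('yaw',yaw.round(2),'origin near',o1.round(4),'far',o2.round(4),'upright',up.round(4)); return o,yaw,up
if __name__=='__main__':
    c=cap('top'); 
    bracket(c,330,374,170,245,.150,.072,0)
    bracket(c,374,420,170,245,.122,.060,0)
E
python3 br.py; python3 -c "
from h import *
plan([.560,-.251,.25],-10)"
```

```text
edge yaws [-9.11 -8.89]
width 56.37708397996222
yaw -9.0 origin near [ 0.4826 -0.2388] far [ 0.488  -0.2397] upright [ 0.5495 -0.2494]
edge yaws [-13.44 -12.29]
width 56.40036859843891
yaw -12.87 origin near [ 0.4782 -0.3808] far [ 0.4837 -0.382 ] upright [ 0.5307 -0.3927]
t=7.1 pos [0.7111 0.0352 0.2501] x-axis [0.964 0.266 0.   ] approach [-0.     0.001 -1.   ] F [ 0.5 -0.3  0. ] w 0.996
  shift mm [-221.7   -0.3 -235.8] rot deg [-0.1 25.4 -0. ] dist 324.0
```

>>> drive_tool:
  steps:
    - {"jaw": 85, "tx": -40, "ty": 0, "tz": -40, "rx": 0, "ry": 8, "rz": 0}
    - {"jaw": 85, "tx": -80, "ty": 0, "tz": -80, "rx": 0, "ry": 16, "rz": 0}
    - {"jaw": 85, "tx": -120, "ty": 0, "tz": -120, "rx": 0, "ry": 24, "rz": 0}
    - {"jaw": 85, "tx": -160, "ty": 0, "tz": -160, "rx": 0, "ry": 24.4, "rz": 0}
    - {"jaw": 85, "tx": -200, "ty": 0, "tz": -200, "rx": 0, "ry": 24.4, "rz": 0}
    - {"jaw": 85, "tx": -231, "ty": 0, "tz": -232, "rx": 0, "ry": 24.4, "rz": 0}
    - {"jaw": 85, "tx": -231, "ty": 50, "tz": -232, "rx": 0, "ry": 24.4, "rz": 0}
    - {"jaw": 85, "tx": -231, "ty": 100, "tz": -232, "rx": 0, "ry": 24.4, "rz": 0}
    - {"jaw": 85, "tx": -231, "ty": 100, "tz": -232, "rx": 0, "ry": 24.4, "rz": 0}
    - {"jaw": 85, "tx": -231, "ty": 100, "tz": -232, "rx": 0, "ry": 24.4, "rz": 0}
  force: 60

```text
time_s: 8.32
position: [0.5515, -0.2503, 0.152]
tcp_rot: [-1.568, 0.12, -0.124]
ft_force: [-0.1, -0.6, 1.1]
width: 0.998
```

```bash
python3 meas.py 5; python3 -c "
from h import *
plan([.5495,-.2495,.057],-9)
print(ctrl.sense()['qpos'].round(2))"
```

```text
wood ([154, 284], [229.7, 437.6, 197.4, 114.9, -64.9])
wood ([271, 176], [599.3, 36.7, 196.0, 114.9, -75.3])
wood ([282, 80], [943.7, -2.1, 1306.1, 15.5, 89.9])
metal ([243, 225], [433.9, 132.1, 66.9, 24.9, -18.4])
metal ([318, 223], [436.5, -122.7, 65.0, 27.3, -0.4])
metal ([265, 223], [438.2, 58.3, 68.0, 23.8, -18.5])
metal ([394, 209], [485.1, -385.0, 134.9, 64.9, -18.1])
t=8.4 pos [ 0.5517 -0.2511  0.1528] x-axis [ 0.988 -0.156  0.004] approach [ 0.004 -0.001 -1.   ] F [-0.2 -0.7  0. ] w 0.991
  shift mm [-2.9 95.8  1.3] rot deg [0.  0.  0.3] dist 96.0
[-0.12  0.48  0.64  1.77 -0.34  1.    0.49]
```

View pics/st5.png

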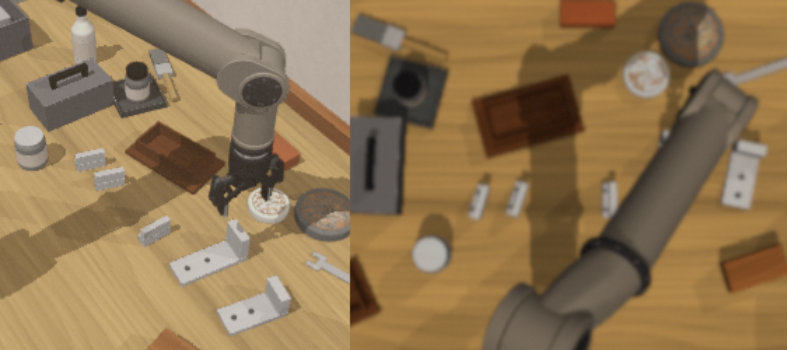

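>>> drive_tool:
  steps:
    - {"jaw": 85, "tx": -3, "ty": 40, "tz": 1, "rx": 0, "ry": 0, "rz": 0}
    - {"jaw": 85, "tx": -3, "ty": 75, "tz": 1, "rx": 0, "ry": 0, "rz": 0}
    - {"jaw": 85, "tx": -3, "ty": 95, "tz": 1, "rx": 0, "ry": 0, "rz": 0}
    - {"jaw": 85, "tx": -3, "ty": 95, "tz": 1, "rx": 0, "ry": 0, "rz": 0}
    - {"jaw": 30, "tx": -3, "ty": 95, "tz": 1, "rx": 0, "ry": 0, "rz": 0}
    - {"jaw": 10, "tx": -3, "ty": 95, "tz": 1, "rx": 0, "ry": 0, "rz": 0}
    - {"jaw": 10, "tx": -3, "ty": 95, "tz": 1, "rx": 0, "ry": 0, "rz": 0}
    - {"jaw": 10, "tx": -3, "ty": 95, "tz": 1, "rx": 0, "ry": 0, "rz": 0}
    - {"jaw": 10, "tx": -3, "ty": 95, "tz": 1, "rx": 0, "ry": 0, "rz": 0}
    - {"jaw": 10, "tx": -3, "ty": 95, "tz": 1, "rx": 0, "ry": 0, "rz": 0}
  force: 60

```text
time_s: 9.68
position: [0.5479, -0.2498, 0.0561]
tcp_rot: [-1.568, 0.122, -0.125]
ft_force: [1.2, -0.2, 6.1]
width: 0.224
```

```bash
cat > box.py <<'E'
from h import *
# line fit of box base outline in an unobstructed top image
c=cap('top'); im=cv2.imread('pics/t5.png')[:,:,::-1]
g=cv2.cvtColor(im,cv2.COLOR_RGB2HSV); H,S,V=[g[:,:,i].astype(int) for i in range(3)]
m=((H<15)&(S>140)&(V<120)).astype(np.uint8); m[:140]=0;m[210:]=0;m[:,:225]=0;m[:,320:]=0
m=cv2.morphologyEx(m,cv2.MORPH_OPEN,np.ones((3,3)))
k=max(cv2.findContours(m,0,1)[0],key=cv2.contourArea).reshape(-1,2)
P=onz(c,k,.012)[:,:2]*1000
(cx,cy),_,_=cv2.minAreaRect(P.astype(np.float32))
for it in range(3):
    a=np.radians(-74.9) if it==0 else a
    ex=np.array([np.cos(a),np.sin(a)]); ey=np.array([-ex[1],ex[0]])
    q=(P-[cx,cy])@np.c_[ex,ey]; 
    L=[]
    for ax,sg,h in((0,1,98),(0,-1,98),(1,1,57),(1,-1,57)):
        o=1-ax; sel=(abs(q[:,ax]*sg-h)<8)&(abs(q[:,o])<(45 if ax==0 else 85))
        f=np.polyfit(q[sel,o],q[sel,ax],1); L.append((np.degrees(np.arctan(f[0])),f[1]))
    dy=(L[2][0]+L[3][0])/2
    print(np.round(L,2))
    c0=np.array([cx,cy])+ex*(L[0][1]+L[1][1])/2+ey*(L[2][1]+L[3][1])/2
    cx,cy=c0; a+=np.radians((L[2][0]+L[3][0])/2*.7-(L[0][0]+L[1][0])/2*.3)
print('box',cx,cy,np.degrees(a))
E
python3 box.py; python3 -c "
from h import *
plan([.5495,-.2495,.157],-9)
print(ctrl.sense()['qpos'].round(2))"
```

```text
[[  1.12  95.18]
 [ -0.41 -95.49]
 [  0.3   55.08]
 [  0.34 -55.18]]
[[  1.24  95.34]
 [ -0.29 -95.34]
 [  0.18  55.13]
 [  0.22 -55.13]]
[[  1.23  95.34]
 [ -0.29 -95.34]
 [  0.18  55.13]
 [  0.22 -55.13]]
box 599.3457948020642 36.981487944243426 -74.78252363091687
t=9.7 pos [ 0.5479 -0.2498  0.0561] x-axis [ 0.988 -0.157  0.002] approach [ 0.002 -0.    -1.   ] F [ 1.1 -0.7  5.9] w 0.225
  shift mm [   1.7 -100.9    0.5] rot deg [ 0.  -0.   0.1] dist 101.0
[-0.07  0.6   0.57  1.84 -0.42  0.83  0.56]
```

```bash
python3 -c "
from h import *
plan([.6165,-.0257,.160],-74.7)"
```

```text
t=9.7 pos [ 0.5479 -0.2498  0.0561] x-axis [ 0.988 -0.157  0.002] approach [ 0.002 -0.    -1.   ] F [ 1.1 -0.7  5.9] w 0.225
  shift mm [  32.7 -103.8  232.1] rot deg [-0.1 65.7  0.1] dist 256.0
```

>>> drive_tool:
  steps:
    - {"jaw": 10, "tx": 0, "ty": -40, "tz": 0, "rx": 0, "ry": 0, "rz": 0}
    - {"jaw": 10, "tx": 0, "ty": -80, "tz": 0, "rx": 0, "ry": 0, "rz": 0}
    - {"jaw": 10, "tx": 0, "ty": -104, "tz": 0, "rx": 0, "ry": 0, "rz": 0}
    - {"jaw": 10, "tx": 0, "ty": -104, "tz": 0, "rx": 0, "ry": 0, "rz": 0}
  force: 60

```text
time_s: 10.22
position: [0.5474, -0.2497, 0.1601]
tcp_rot: [-1.568, 0.122, -0.126]
ft_force: [-0.4, -0.4, -3.3]
width: 0.222
```

Lifted cleanly. Next I swing it over the box.

>>> drive_tool:
  steps:
    - {"jaw": 10, "tx": 5, "ty": 0, "tz": 35, "rx": 0, "ry": 9, "rz": 0}
    - {"jaw": 10, "tx": 10, "ty": 0, "tz": 70, "rx": 0, "ry": 18, "rz": 0}
    - {"jaw": 10, "tx": 15, "ty": 0, "tz": 105, "rx": 0, "ry": 27, "rz": 0}
    - {"jaw": 10, "tx": 20, "ty": 0, "tz": 140, "rx": 0, "ry": 36, "rz": 0}
    - {"jaw": 10, "tx": 25, "ty": 0, "tz": 175, "rx": 0, "ry": 45, "rz": 0}
    - {"jaw": 10, "tx": 30, "ty": 0, "tz": 205, "rx": 0, "ry": 54, "rz": 0}
    - {"jaw": 10, "tx": 33, "ty": 0, "tz": 232, "rx": 0, "ry": 62, "rz": 0}
    - {"jaw": 10, "tx": 33, "ty": 0, "tz": 232, "rx": 0, "ry": 65.7, "rz": 0}
    - {"jaw": 10, "tx": 33, "ty": 0, "tz": 232, "rx": 0, "ry": 65.7, "rz": 0}
    - {"jaw": 10, "tx": 33, "ty": 0, "tz": 232, "rx": 0, "ry": 65.7, "rz": 0}

```text
time_s: 11.48
position: [0.6151, -0.0262, 0.1581]
tcp_rot: [-1.325, 1.012, -1.01]
ft_force: [-1.0, -0.2, -3.5]
width: 0.229
```

```bash
python3 meas.py 6; python3 -c "
from h import *
plan([.6165,-.0257,.085],-74.7)
print(ctrl.sense()['qpos'].round(2))
a=cv2.imread('pics/s6.png')[120:260,200:380];b=cv2.imread('pics/t6.png')[110:250,190:350]
cv2.imwrite('pics/z6.png',cv2.resize(np.hstack([a,b]),None,fx=2.3,fy=2.3))
"
```

```text
wood ([153, 284], [229.3, 437.3, 197.1, 114.7, -65.2])
wood ([282, 80], [942.9, -2.1, 1306.1, 16.6, 89.8])
metal ([318, 224], [436.5, -122.7, 65.0, 27.3, -0.4])
metal ([394, 209], [485.1, -385.0, 134.9, 64.9, -18.1])
metal ([256, 173], [604.8, 81.4, 71.3, 60.9, -74.7])
t=11.6 pos [ 0.6156 -0.0262  0.1588] x-axis [ 0.263 -0.965 -0.   ] approach [-0.001  0.    -1.   ] F [ 0.1 -1.2 -2.6] w 0.23
  shift mm [-0.2 73.8  1.1] rot deg [ 0.  -0.1 -0. ] dist 74.0
[-0.66  0.59  0.9   1.74 -0.51  1.07 -0.9 ]
```

View pics/z6.png

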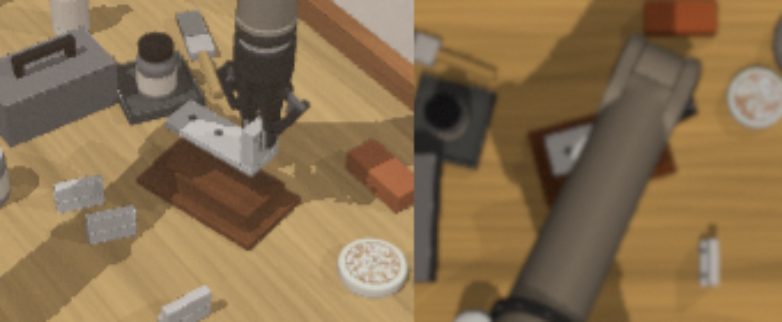

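>>> drive_tool:
  steps:
    - {"jaw": 10, "tx": 0, "ty": 30, "tz": 1, "rx": 0, "ry": 0, "rz": 0}
    - {"jaw": 10, "tx": 0, "ty": 52, "tz": 1, "rx": 0, "ry": 0, "rz": 0}
    - {"jaw": 10, "tx": 0, "ty": 60, "tz": 1, "rx": 0, "ry": 0, "rz": 0}
    - {"jaw": 10, "tx": 0, "ty": 66, "tz": 1, "rx": 0, "ry": 0, "rz": 0}
    - {"jaw": 10, "tx": 0, "ty": 70, "tz": 1, "rx": 0, "ry": 0, "rz": 0}

```text
time_s: 12.2
position: [0.6175, -0.0254, 0.0896]
tcp_rot: [-1.323, 1.01, -1.011]
ft_force: [-0.1, -0.5, -2.1]
width: 0.227
```

```bash
python3 -c "
from h import *
plan([.6165,-.0257,.068],-74.7)
s=ctrl.sense();print(s['ft_torque'].round(2))
"
```

```text
t=12.2 pos [ 0.6175 -0.0254  0.0896] x-axis [ 0.263 -0.965  0.   ] approach [ 0.001  0.    -1.   ] F [-0.1 -0.5 -2.1] w 0.227
  shift mm [ 0.  21.6 -1. ] rot deg [-0.1 -0.   0. ] dist 22.0
[-0.12 -0.02  0.02]
```

>>> drive_tool:
  steps:
    - {"jaw": 10, "tx": 0, "ty": 8, "tz": -1, "rx": 0, "ry": 0, "rz": 0}
    - {"jaw": 10, "tx": 0, "ty": 14, "tz": -1, "rx": 0, "ry": 0, "rz": 0}
    - {"jaw": 10, "tx": 0, "ty": 19, "tz": -1, "rx": 0, "ry": 0, "rz": 0}
    - {"jaw": 10, "tx": 0, "ty": 22, "tz": -1, "rx": 0, "ry": 0, "rz": 0}
    - {"jaw": 10, "tx": 0, "ty": 22.5, "tz": -1, "rx": 0, "ry": 0, "rz": 0}

```text
time_s: 12.82
position: [0.6159, -0.0255, 0.0681]
tcp_rot: [-1.323, 1.012, -1.01]
ft_force: [-4.7, 1.4, 8.6]
width: 0.225
```

```bash
python3 -c "
from h import *
plan([.6165,-.0257,.068],-74.7)
s=ctrl.sense();print(s['ft_torque'].round(2))
cap('side','s7');a=cv2.imread('pics/s7.png')[130:250,200:360]
cv2.imwrite('pics/z7.png',cv2.resize(a,None,fx=4,fy=4))
"
```

```text
t=12.8 pos [ 0.6159 -0.0255  0.0681] x-axis [ 0.263 -0.965 -0.002] approach [-0.001  0.002 -1.   ] F [-4.7  1.4  8.6] w 0.225
  shift mm [0.3 0.1 0.5] rot deg [ 0.  -0.  -0.1] dist 1.0
[0.19 0.88 0.  ]
```

View pics/z7.png

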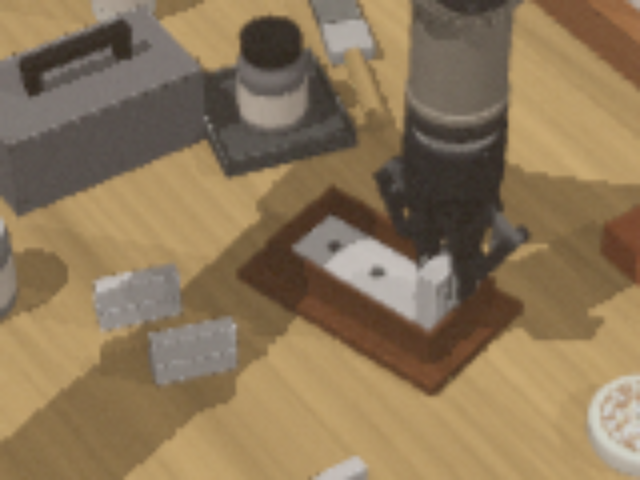

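>>> drive_tool:
  steps:
    - {"jaw": 40, "tx": 0, "ty": 0, "tz": 0, "rx": 0, "ry": 0, "rz": 0}
    - {"jaw": 60, "tx": 0, "ty": 0, "tz": 0, "rx": 0, "ry": 0, "rz": 0}
    - {"jaw": 60, "tx": 0, "ty": 0, "tz": 0, "rx": 0, "ry": 0, "rz": 0}
    - {"jaw": 70, "tx": 0, "ty": -50, "tz": 0, "rx": 0, "ry": 0, "rz": 0}
    - {"jaw": 85, "tx": 0, "ty": -110, "tz": 0, "rx": 0, "ry": 0, "rz": 0}
    - {"jaw": 85, "tx": 40, "ty": -130, "tz": 0, "rx": 0, "ry": -8, "rz": 0}
    - {"jaw": 85, "tx": 90, "ty": -130, "tz": 0, "rx": 0, "ry": -18, "rz": 0}
    - {"jaw": 85, "tx": 140, "ty": -130, "tz": -10, "rx": 0, "ry": -28, "rz": 0}
    - {"jaw": 85, "tx": 190, "ty": -130, "tz": -20, "rx": 0, "ry": -38, "rz": 0}
    - {"jaw": 85, "tx": 240, "ty": -130, "tz": -40, "rx": 0, "ry": -48, "rz": 0}
    - {"jaw": 85, "tx": 240, "ty": -130, "tz": -40, "rx": 0, "ry": -58, "rz": 0}
    - {"jaw": 85, "tx": 240, "ty": -130, "tz": -40, "rx": 0, "ry": -58, "rz": 0}

```text
time_s: 14.38
position: [0.6403, -0.2683, 0.1967]
tcp_rot: [-1.557, 0.232, -0.232]
ft_force: [-0.5, 0.2, -0.4]
width: 0.994
```

```bash
sed -i 's/^    bracket(c,330/    pass #bracket(c,330/' br.py; python3 meas.py 8; python3 br.py;python3 -c "
from h import *
plan([.5307,-.3927,.15],-12.9)
a=cv2.imread('pics/s8.png')[120:330,200:410];b=cv2.imread('pics/t8.png')[110:250,230:420]
cv2.imwrite('pics/z8.png',np.hstack([cv2.resize(a,(420,420)),cv2.resize(b,(380,420))]))
"
```

```text
wood ([154, 284], [229.2, 437.1, 197.1, 113.8, -64.8])
wood ([271, 176], [599.4, 36.6, 195.9, 115.1, -74.7])
wood ([283, 79], [954.7, -2.1, 1306.1, 41.1, -89.8])
metal ([243, 225], [433.3, 132.3, 68.0, 24.9, -18.4])
metal ([265, 223], [438.2, 58.3, 68.0, 23.8, -18.5])
metal ([394, 209], [485.1, -385.0, 134.9, 64.9, -18.1])
metal ([271, 174], [607.5, 36.7, 160.3, 63.7, -71.6])
edge yaws [-13.44 -12.29]
width 56.40036859843891
yaw -12.87 origin near [ 0.4782 -0.3808] far [ 0.4837 -0.382 ] upright [ 0.5307 -0.3927]
t=14.5 pos [ 0.6411 -0.2661  0.1965] x-axis [ 0.958 -0.288 -0.   ] approach [-0.     0.001 -1.   ] F [ 0.1 -0.3 -1.1] w 0.997
  shift mm [ -69.3   46.4 -153.1] rot deg [-0.  -3.9 -0. ] dist 174.0
```

View pics/z8.png

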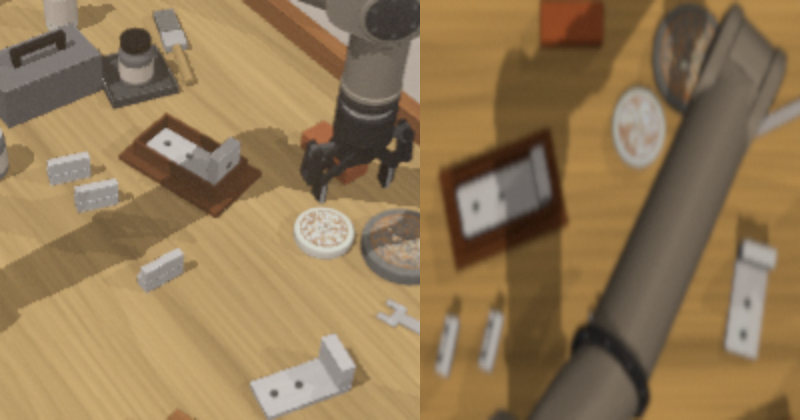

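>>> drive_tool:
  steps:
    - {"jaw": 85, "tx": -20, "ty": 0, "tz": -50, "rx": 0, "ry": -3.9, "rz": 0}
    - {"jaw": 85, "tx": -45, "ty": 0, "tz": -100, "rx": 0, "ry": -3.9, "rz": 0}
    - {"jaw": 85, "tx": -69, "ty": 20, "tz": -153, "rx": 0, "ry": -3.9, "rz": 0}
    - {"jaw": 85, "tx": -69, "ty": 60, "tz": -153, "rx": 0, "ry": -3.9, "rz": 0}
    - {"jaw": 85, "tx": -69, "ty": 110, "tz": -153, "rx": 0, "ry": -3.9, "rz": 0}
    - {"jaw": 85, "tx": -69, "ty": 140, "tz": -153, "rx": 0, "ry": -3.9, "rz": 0}
    - {"jaw": 85, "tx": -69, "ty": 151, "tz": -153, "rx": 0, "ry": -3.9, "rz": 0}
    - {"jaw": 60, "tx": -69, "ty": 151, "tz": -153, "rx": 0, "ry": -3.9, "rz": 0}
    - {"jaw": 30, "tx": -69, "ty": 151, "tz": -153, "rx": 0, "ry": -3.9, "rz": 0}
    - {"jaw": 10, "tx": -69, "ty": 151, "tz": -153, "rx": 0, "ry": -3.9, "rz": 0}
    - {"jaw": 10, "tx": -69, "ty": 151, "tz": -153, "rx": 0, "ry": -3.9, "rz": 0}
    - {"jaw": 10, "tx": -69, "ty": 151, "tz": -153, "rx": 0, "ry": -3.9, "rz": 0}
  force: 60

```text
time_s: 16.02
position: [0.5307, -0.3947, 0.047]
tcp_rot: [-1.564, 0.175, -0.177]
ft_force: [-2.2, 0.9, 6.2]
width: 0.224
```

>>> drive_tool:
  steps:
    - {"jaw": 10, "tx": 0, "ty": 0, "tz": 0, "rx": 0, "ry": 0, "rz": 0}
    - {"jaw": 10, "tx": 0, "ty": -40, "tz": 0, "rx": 0, "ry": 0, "rz": 0}
    - {"jaw": 10, "tx": 0, "ty": -90, "tz": 0, "rx": 0, "ry": 0, "rz": 0}
    - {"jaw": 10, "tx": 0, "ty": -140, "tz": 0, "rx": 0, "ry": 0, "rz": 0}
    - {"jaw": 10, "tx": 0, "ty": -145, "tz": 0, "rx": 0, "ry": 0, "rz": 0}
    - {"jaw": 10, "tx": 0, "ty": -145, "tz": 0, "rx": 0, "ry": 0, "rz": 0}

```text
time_s: 16.77
position: [0.5302, -0.3936, 0.19]
tcp_rot: [-1.563, 0.176, -0.175]
ft_force: [0.0, -0.3, -2.9]
width: 0.225
```

```bash
python3 -c "
from h import *
ex=np.array([np.cos(np.radians(105.3)),np.sin(np.radians(105.3))])
for d in (.052,.055,.058): print(np.array([.5993,.037])+d*ex)
t=np.array([.5993,.037])+.0615*ex
plan([t[0],t[1],.19],105.3)
print(ctrl.sense()['qpos'].round(2))
cap('side','s9');a=cv2.imread('pics/s9.png')[100:340,220:460]
cv2.imwrite('pics/z9.png',cv2.resize(a,None,fx=2,fy=2))
"
```

```text
[0.5855786  0.08715699]
[0.58478698 0.09005066]
[0.58399536 0.09294433]
t=16.8 pos [ 0.5302 -0.3936  0.19  ] x-axis [ 0.975 -0.222 -0.001] approach [-0.001  0.001 -1.   ] F [ 0.  -0.3 -2.9] w 0.225
  shift mm [-57.3   0.5 489.4] rot deg [-1.000e-01 -1.181e+02  0.000e+00] dist 493.0
[ 0.13  0.54  0.65  1.59 -0.35  1.13  0.63]
```

View pics/z9.png

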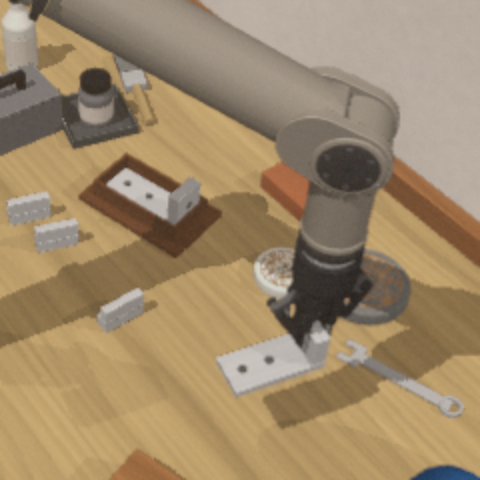

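>>> drive_tool:
  steps:
    - {"jaw": 10, "tx": 0, "ty": 0, "tz": 40, "rx": 0, "ry": -10, "rz": 0}
    - {"jaw": 10, "tx": 0, "ty": 0, "tz": 80, "rx": 0, "ry": -20, "rz": 0}
    - {"jaw": 10, "tx": 0, "ty": 0, "tz": 120, "rx": 0, "ry": -30, "rz": 0}
    - {"jaw": 10, "tx": -10, "ty": 0, "tz": 165, "rx": 0, "ry": -40, "rz": 0}
    - {"jaw": 10, "tx": -20, "ty": 0, "tz": 210, "rx": 0, "ry": -50, "rz": 0}
    - {"jaw": 10, "tx": -30, "ty": 0, "tz": 260, "rx": 0, "ry": -60, "rz": 0}
    - {"jaw": 10, "tx": -35, "ty": 0, "tz": 310, "rx": 0, "ry": -70, "rz": 0}
    - {"jaw": 10, "tx": -40, "ty": 0, "tz": 360, "rx": 0, "ry": -80, "rz": 0}
    - {"jaw": 10, "tx": -50, "ty": 0, "tz": 410, "rx": 0, "ry": -90, "rz": 0}
    - {"jaw": 10, "tx": -57, "ty": 0, "tz": 460, "rx": 0, "ry": -100, "rz": 0}
    - {"jaw": 10, "tx": -57, "ty": 0, "tz": 489, "rx": 0, "ry": -110, "rz": 0}
    - {"jaw": 10, "tx": -57, "ty": 0, "tz": 489, "rx": 0, "ry": -118.1, "rz": 0}

```text
time_s: 18.32
position: [0.582, 0.0997, 0.1881]
tcp_rot: [-1.06, -1.408, 1.411]
ft_force: [-0.5, -0.4, -2.3]
width: 0.227
```

```bash
python3 meas.py 10; python3 -c "
from h import *
plan([.583,.096,.12],105.3)
print(ctrl.sense()['qpos'].round(2))
a=cv2.imread('pics/s10.png')[100:260,180:360];b=cv2.imread('pics/t10.png')[110:270,190:370]
cv2.imwrite('pics/z10.png',cv2.resize(np.hstack([a,b]),None,fx=2.2,fy=2.2))
"
```

```text
wood ([154, 284], [229.7, 437.1, 197.4, 114.9, -64.6])
wood ([281, 79], [946.4, -0.3, 1309.8, 23.7, 89.7])
metal ([318, 224], [436.5, -122.7, 65.0, 27.4, -0.4])
metal ([279, 171], [621.1, 11.5, 108.5, 72.6, -74.1])
t=18.4 pos [0.5821 0.0958 0.1883] x-axis [-0.264  0.964  0.001] approach [-0.005 -0.001 -1.   ] F [-0.2 -0.7 -1.9] w 0.224
  shift mm [-0.1 68.3 -1.3] rot deg [-0.3  0.   0. ] dist 68.0
[-0.32  0.35  0.11  1.76 -0.04  1.04  1.64]
```

View pics/z10.png

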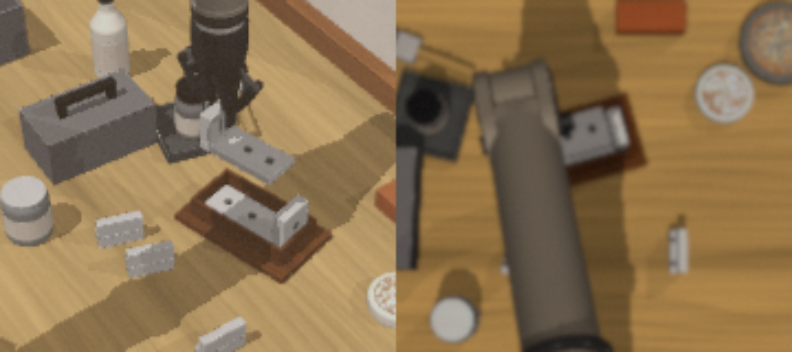

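>>> drive_tool:
  steps:
    - {"jaw": 10, "tx": 0, "ty": 20, "tz": -1, "rx": 0, "ry": 0, "rz": 0}
    - {"jaw": 10, "tx": 0, "ty": 40, "tz": -1, "rx": 0, "ry": 0, "rz": 0}
    - {"jaw": 10, "tx": 0, "ty": 55, "tz": -1, "rx": 0, "ry": 0, "rz": 0}
    - {"jaw": 10, "tx": 0, "ty": 65, "tz": -1, "rx": 0, "ry": 0, "rz": 0}
    - {"jaw": 10, "tx": 0, "ty": 75, "tz": -1, "rx": 0, "ry": 0, "rz": 0}
    - {"jaw": 10, "tx": 0, "ty": 82, "tz": -1, "rx": 0, "ry": 0, "rz": 0}
    - {"jaw": 10, "tx": 0, "ty": 90, "tz": -1, "rx": 0, "ry": 0, "rz": 0}

```text
time_s: 19.3
position: [0.5849, 0.0956, 0.1008]
tcp_rot: [-1.072, -1.403, 1.402]
ft_force: [-0.3, -0.3, -2.3]
width: 0.221
```

```bash
python3 -c "
from h import *
plan([.583,.096,.071],105.3)
print(ctrl.sense()['ft_torque'].round(2))
cap('side','s11');a=cv2.imread('pics/s11.png')[140:250,220:350]
cv2.imwrite('pics/z11.png',cv2.resize(a,None,fx=4.5,fy=4.5))
"
```

```text
t=19.3 pos [0.5849 0.0956 0.1008] x-axis [-0.263  0.965  0.   ] approach [ 0.001  0.    -1.   ] F [-0.3 -0.3 -2.3] w 0.221
  shift mm [ 0.9 29.8  1.8] rot deg [ 0.1 -0.1  0. ] dist 30.0
[ 0.03 -0.    0.  ]
```

View pics/z11.png

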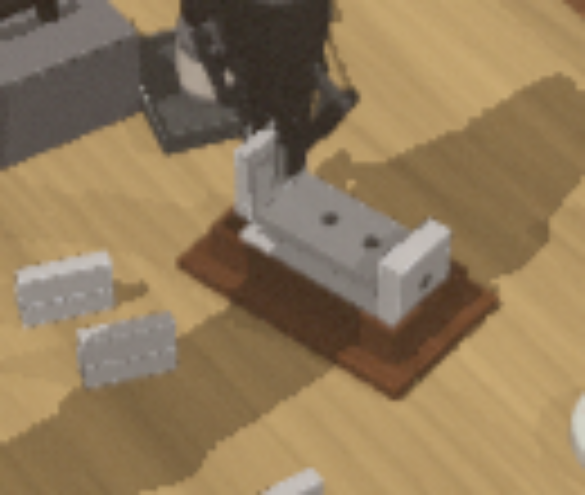

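>>> drive_tool:
  steps:
    - {"jaw": 10, "tx": 0, "ty": 10, "tz": 1, "rx": 0, "ry": 0, "rz": 0}
    - {"jaw": 10, "tx": 0, "ty": 18, "tz": 1, "rx": 0, "ry": 0, "rz": 0}
    - {"jaw": 10, "tx": 0, "ty": 24, "tz": 1, "rx": 0, "ry": 0, "rz": 0}
    - {"jaw": 10, "tx": 0, "ty": 28, "tz": 1, "rx": 0, "ry": 0, "rz": 0}
    - {"jaw": 10, "tx": 0, "ty": 31, "tz": 1, "rx": 0, "ry": 0, "rz": 0}
    - {"jaw": 10, "tx": 0, "ty": 31, "tz": 1, "rx": 0, "ry": 0, "rz": 0}

```text
time_s: 20.1
position: [0.5836, 0.0952, 0.071]
tcp_rot: [-1.071, -1.402, 1.402]
ft_force: [-3.2, -0.4, 4.9]
width: 0.223
```

```bash
python3 -c "
from h import *
plan([.583,.096,.071],105.3)
print(ctrl.sense()['ft_torque'].round(2))
cap('side','s12');a=cv2.imread('pics/s12.png')[140:250,220:350]
cv2.imwrite('pics/z12.png',cv2.resize(a,None,fx=4.5,fy=4.5))
"
```

```text
t=20.1 pos [0.5836 0.0952 0.071 ] x-axis [-0.263  0.965  0.   ] approach [-0.  0. -1.] F [-3.2 -0.4  4.9] w 0.223
  shift mm [0.9 0.  0.4] rot deg [-0.  -0.1  0. ] dist 1.0
[-0.01  0.73  0.03]
```

View pics/z12.png

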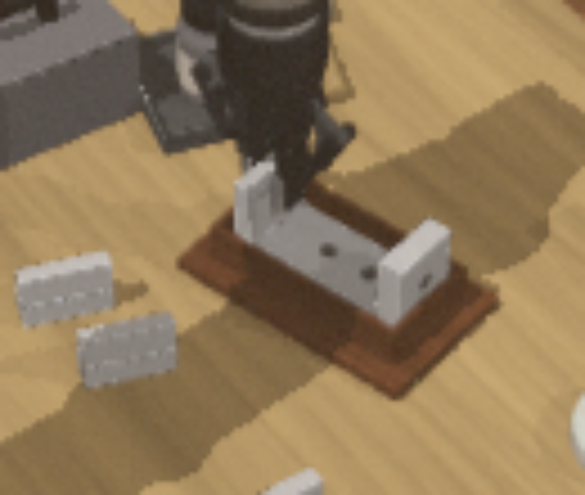

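>>> drive_tool:
  steps:
    - {"jaw": 40, "tx": 0, "ty": 0, "tz": 0, "rx": 0, "ry": 0, "rz": 0}
    - {"jaw": 60, "tx": 0, "ty": 0, "tz": 0, "rx": 0, "ry": 0, "rz": 0}
    - {"jaw": 60, "tx": 0, "ty": 0, "tz": 0, "rx": 0, "ry": 0, "rz": 0}
    - {"jaw": 70, "tx": 0, "ty": -50, "tz": 0, "rx": 0, "ry": 0, "rz": 0}
    - {"jaw": 85, "tx": 0, "ty": -110, "tz": 0, "rx": 0, "ry": 0, "rz": 0}
    - {"jaw": 85, "tx": 0, "ty": -130, "tz": 20, "rx": 0, "ry": 10, "rz": 0}
    - {"jaw": 85, "tx": 0, "ty": -130, "tz": 40, "rx": 0, "ry": 20, "rz": 0}
    - {"jaw": 85, "tx": 0, "ty": -130, "tz": 60, "rx": 0, "ry": 30, "rz": 0}
    - {"jaw": 85, "tx": 0, "ty": -130, "tz": 80, "rx": 0, "ry": 40, "rz": 0}
    - {"jaw": 85, "tx": 0, "ty": -130, "tz": 90, "rx": 0, "ry": 50, "rz": 0}
    - {"jaw": 85, "tx": 0, "ty": -130, "tz": 100, "rx": 0, "ry": 60, "rz": 0}
    - {"jaw": 85, "tx": 0, "ty": -130, "tz": 110, "rx": 0, "ry": 70, "rz": 0}

```text
time_s: 21.65
position: [0.4771, 0.0662, 0.1998]
tcp_rot: [-1.517, -0.478, 0.477]
ft_force: [-0.2, 0.1, -0.3]
width: 0.988
```

```bash
python3 meas.py 13; python3 -c "
from h import *
plan([.437,.058,.13],-18.5)
print(ctrl.sense()['qpos'].round(2))
"
```

```text
wood ([154, 284], [229.3, 437.3, 197.6, 115.2, -65.2])
wood ([280, 79], [950.0, -2.0, 1306.3, 26.9, 89.9])
metal ([242, 227], [428.5, 138.4, 54.6, 23.9, 0.1])
metal ([318, 224], [436.5, -121.0, 65.0, 24.0, -0.5])
metal ([272, 174], [606.2, 34.2, 161.2, 72.5, -73.3])
t=21.8 pos [0.4766 0.066  0.1997] x-axis [ 0.817  0.577 -0.   ] approach [-0.001  0.    -1.   ] F [ 0.1  0.1 -1.4] w 0.991
  shift mm [-37.   69.8  16.3] rot deg [-0.  53.8 -0. ] dist 81.0
[-0.5   0.15  0.3   2.   -0.05  1.    0.44]
```

View pics/st13.png

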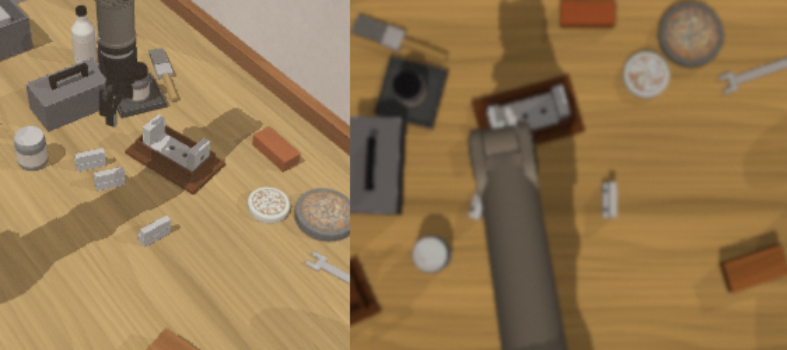

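>>> drive_tool:
  steps:
    - {"jaw": 85, "tx": -10, "ty": 0, "tz": 5, "rx": 0, "ry": 10, "rz": 0}
    - {"jaw": 85, "tx": -20, "ty": 0, "tz": 10, "rx": 0, "ry": 20, "rz": 0}
    - {"jaw": 85, "tx": -37, "ty": 0, "tz": 16, "rx": 0, "ry": 30, "rz": 0}
    - {"jaw": 85, "tx": -37, "ty": 20, "tz": 16, "rx": 0, "ry": 40, "rz": 0}
    - {"jaw": 85, "tx": -37, "ty": 45, "tz": 16, "rx": 0, "ry": 50, "rz": 0}
    - {"jaw": 85, "tx": -37, "ty": 70, "tz": 16, "rx": 0, "ry": 53.8, "rz": 0}
    - {"jaw": 85, "tx": -37, "ty": 90, "tz": 16, "rx": 0, "ry": 53.8, "rz": 0}
    - {"jaw": 85, "tx": -37, "ty": 90, "tz": 16, "rx": 0, "ry": 53.8, "rz": 0}

```text
time_s: 22.75
position: [0.4373, 0.0578, 0.1087]
tcp_rot: [-1.558, 0.254, -0.25]
ft_force: [-0.7, -0.7, -0.2]
width: 1.0
```

```bash
python3 -c "
from h import *
plan([.437,.058,.032],-18.5)
cap('side','s14');a=cv2.imread('pics/s14.png')[150:270,200:340]
cv2.imwrite('pics/z14.png',cv2.resize(a,None,fx=4.2,fy=4.2))
"
```

```text
t=22.8 pos [0.4373 0.0578 0.1087] x-axis [ 0.949 -0.316 -0.002] approach [-0.003 -0.001 -1.   ] F [-0.7 -0.7 -0.2] w 1.0
  shift mm [-0.2 76.7  0.2] rot deg [ 0.1  0.1 -0.1] dist 77.0
```

View pics/z14.png

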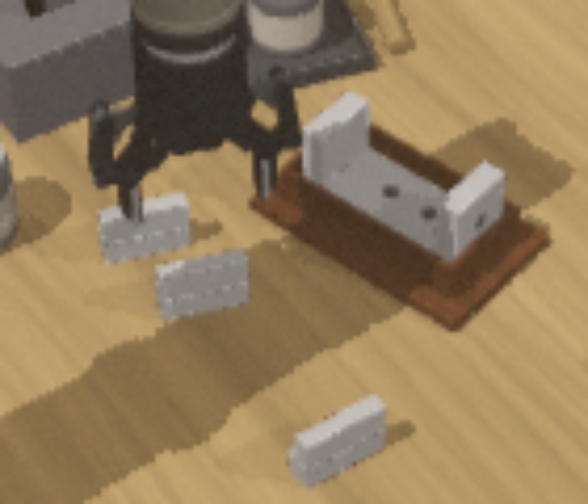

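>>> drive_tool:
  steps:
    - {"jaw": 85, "tx": 0, "ty": 40, "tz": 0, "rx": 0, "ry": 0, "rz": 0}
    - {"jaw": 85, "tx": 0, "ty": 65, "tz": 0, "rx": 0, "ry": 0, "rz": 0}
    - {"jaw": 85, "tx": 0, "ty": 77, "tz": 0, "rx": 0, "ry": 0, "rz": 0}
    - {"jaw": 85, "tx": 0, "ty": 77, "tz": 0, "rx": 0, "ry": 0, "rz": 0}
    - {"jaw": 55, "tx": 0, "ty": 77, "tz": 0, "rx": 0, "ry": 0, "rz": 0}
    - {"jaw": 55, "tx": 0, "ty": 77, "tz": 0, "rx": 0, "ry": 0, "rz": 0}
    - {"jaw": 55, "tx": 0, "ty": 77, "tz": 0, "rx": 0, "ry": 0, "rz": 0}
    - {"jaw": 55, "tx": 0, "ty": 77, "tz": 0, "rx": 0, "ry": 0, "rz": 0}
  force: 50

```text
time_s: 23.8
position: [0.4387, 0.0583, 0.0341]
tcp_rot: [-1.554, 0.253, -0.255]
ft_force: [-1.7, 0.2, 6.6]
width: 0.763
```

>>> drive_tool:
  steps:
    - {"jaw": 55, "tx": 0, "ty": 0, "tz": 0, "rx": 0, "ry": 0, "rz": 0}
    - {"jaw": 55, "tx": 0, "ty": -40, "tz": 0, "rx": 0, "ry": 0, "rz": 0}
    - {"jaw": 55, "tx": 0, "ty": -90, "tz": 0, "rx": 0, "ry": 0, "rz": 0}
    - {"jaw": 55, "tx": 0, "ty": -128, "tz": 0, "rx": 0, "ry": 0, "rz": 0}
    - {"jaw": 55, "tx": 0, "ty": -128, "tz": 0, "rx": 0, "ry": 0, "rz": 0}

```text
time_s: 24.42
position: [0.4406, 0.0586, 0.1642]
tcp_rot: [-1.551, 0.248, -0.259]
ft_force: [0.4, 0.5, -2.1]
width: 0.758
```

```bash
cat > jt.py <<'E'
from h import *
import sys
def tgt(u,v=0.):
    a=np.radians(-74.7); ex=np.array([np.cos(a),np.sin(a)]); ey=np.array([-ex[1],ex[0]])
    return np.array([.5993,.037])+u*ex+v*ey
if __name__=='__main__':
    t=tgt(float(sys.argv[1])); plan([t[0],t[1],float(sys.argv[2])],15.3)
    print(t, ctrl.sense()['qpos'].round(2))
    k=sys.argv[3]
    a=cap('side')['color'][130:250,200:340,::-1]; b=cap('top')['color'][110:240,190:350,::-1]
    cv2.imwrite(f'pics/z{k}.png',np.hstack([cv2.resize(a,(420,360)),cv2.resize(b,(380,360))]))
E
python3 jt.py 0.0025 0.16 15
```

```text
t=24.4 pos [0.4406 0.0586 0.1642] x-axis [ 0.948 -0.318  0.007] approach [ 0.008  0.003 -1.   ] F [ 0.4  0.5 -2.1] w 0.758
  shift mm [158.7   5.4  27.9] rot deg [ -0.2 -33.8   0.5] dist 161.0
[0.59995968 0.03458861] [-0.59  0.13  0.39  2.12 -0.06  0.9  -0.49]
```

View pics/z15.png

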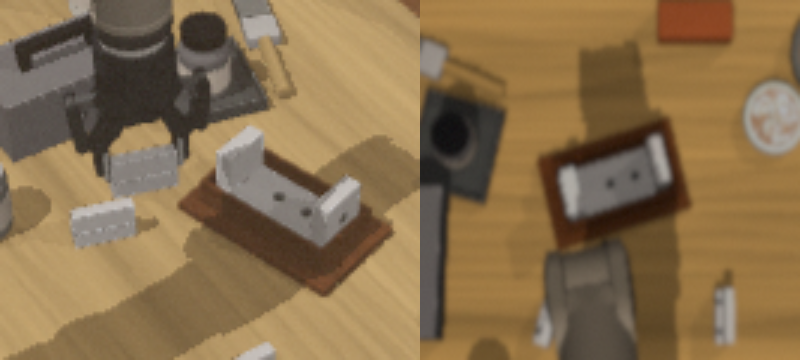

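>>> drive_tool:
  steps:
    - {"jaw": 55, "tx": 40, "ty": 0, "tz": 7, "rx": 0, "ry": -9, "rz": 0}
    - {"jaw": 55, "tx": 80, "ty": 0, "tz": 15, "rx": 0, "ry": -18, "rz": 0}
    - {"jaw": 55, "tx": 125, "ty": 0, "tz": 22, "rx": 0, "ry": -27, "rz": 0}
    - {"jaw": 55, "tx": 162, "ty": 0, "tz": 29, "rx": 0, "ry": -33.8, "rz": 0}
    - {"jaw": 55, "tx": 162, "ty": 0, "tz": 29, "rx": 0, "ry": -33.8, "rz": 0}
    - {"jaw": 55, "tx": 162, "ty": 20, "tz": 29, "rx": 0, "ry": -33.8, "rz": 0}
    - {"jaw": 55, "tx": 162, "ty": 45, "tz": 29, "rx": 0, "ry": -33.8, "rz": 0}
    - {"jaw": 55, "tx": 162, "ty": 62, "tz": 29, "rx": 0, "ry": -33.8, "rz": 0}
    - {"jaw": 55, "tx": 162, "ty": 72, "tz": 29, "rx": 0, "ry": -33.8, "rz": 0}
    - {"jaw": 55, "tx": 162, "ty": 72, "tz": 29, "rx": 0, "ry": -33.8, "rz": 0}

```text
time_s: 25.78
position: [0.6001, 0.034, 0.0881]
tcp_rot: [-1.561, -0.208, 0.21]
ft_force: [-0.3, -0.6, -0.8]
width: 0.759
```

```bash
python3 jt.py 0.0025 0.069 16
```

```text
t=25.8 pos [0.6001 0.034  0.0881] x-axis [ 0.965  0.263 -0.002] approach [-0.002 -0.    -1.   ] F [-0.3 -0.6 -0.8] w 0.759
  shift mm [-0.  19.1  0.6] rot deg [-0.  -0.  -0.1] dist 19.0
[0.59995968 0.03458861] [-0.35  0.5   0.3   1.82 -0.19  0.86  0.3 ]
```

View pics/z16.png

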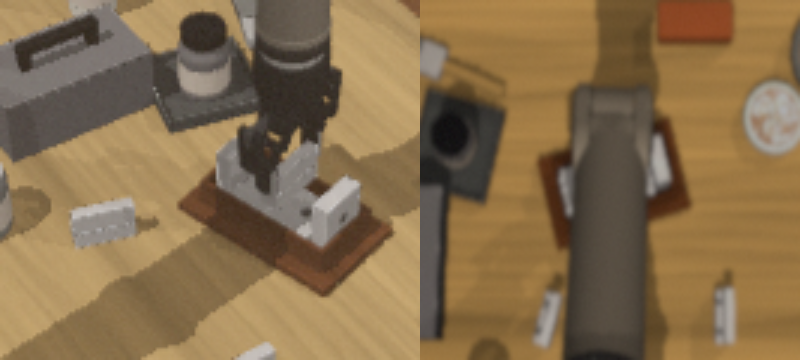

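>>> drive_tool:
  steps:
    - {"jaw": 55, "tx": 0, "ty": 7, "tz": 0, "rx": 0, "ry": 0, "rz": 0}
    - {"jaw": 55, "tx": 0, "ty": 13, "tz": 0, "rx": 0, "ry": 0, "rz": 0}
    - {"jaw": 55, "tx": 0, "ty": 17, "tz": 0, "rx": 0, "ry": 0, "rz": 0}
    - {"jaw": 55, "tx": 0, "ty": 20, "tz": 0, "rx": 0, "ry": 0, "rz": 0}
    - {"jaw": 55, "tx": 0, "ty": 20, "tz": 0, "rx": 0, "ry": 0, "rz": 0}

```text
time_s: 26.5
position: [0.6007, 0.0339, 0.0702]
tcp_rot: [-1.56, -0.208, 0.209]
ft_force: [-4.1, 0.5, 9.6]
width: 0.76
```

>>> drive_tool:
  steps:
    - {"jaw": 85, "tx": 0, "ty": -1, "tz": 0, "rx": 0, "ry": 0, "rz": 0}
    - {"jaw": 85, "tx": 0, "ty": -2, "tz": 0, "rx": 0, "ry": 0, "rz": 0}
    - {"jaw": 85, "tx": 0, "ty": -2, "tz": 0, "rx": 0, "ry": 0, "rz": 0}
    - {"jaw": 85, "tx": 0, "ty": -50, "tz": 0, "rx": 0, "ry": 0, "rz": 0}
    - {"jaw": 85, "tx": 0, "ty": -100, "tz": 0, "rx": 0, "ry": 0, "rz": 0}
    - {"jaw": 85, "tx": -35, "ty": -100, "tz": 35, "rx": 0, "ry": 9, "rz": 0}
    - {"jaw": 85, "tx": -70, "ty": -100, "tz": 70, "rx": 0, "ry": 18, "rz": 0}
    - {"jaw": 85, "tx": -105, "ty": -100, "tz": 105, "rx": 0, "ry": 27, "rz": 0}
    - {"jaw": 85, "tx": -136, "ty": -80, "tz": 137, "rx": 0, "ry": 33.7, "rz": 0}
    - {"jaw": 85, "tx": -136, "ty": -50, "tz": 137, "rx": 0, "ry": 33.7, "rz": 0}
    - {"jaw": 85, "tx": -136, "ty": -40, "tz": 137, "rx": 0, "ry": 33.7, "rz": 0}
    - {"jaw": 85, "tx": -136, "ty": -40, "tz": 137, "rx": 0, "ry": 33.7, "rz": 0}

```text
time_s: 28.0
position: [0.4339, 0.1298, 0.1086]
tcp_rot: [-1.557, 0.254, -0.253]
ft_force: [-0.0, 0.8, -0.0]
width: 0.995
```

```bash
python3 -c "
from h import *
plan([.4325,.1307,.032],-18.4)
a=cap('side')['color'][130:250,200:340,::-1]; b=cap('top')['color'][110:240,190:350,::-1]
cv2.imwrite('pics/z17.png',np.hstack([cv2.resize(a,(420,360)),cv2.resize(b,(380,360))]))
"
```

```text
t=28.0 pos [0.4339 0.1298 0.1086] x-axis [ 0.948 -0.317 -0.   ] approach [-0.001 -0.001 -1.   ] F [-0.   0.8 -0. ] w 0.995
  shift mm [-1.6 76.6  0.5] rot deg [ 0.  -0.1 -0. ] dist 77.0
```

View pics/z17.png

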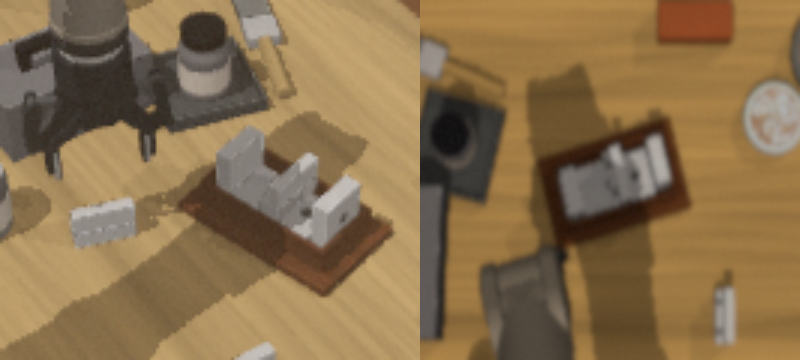

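>>> drive_tool:
  steps:
    - {"jaw": 85, "tx": -1, "ty": 40, "tz": 0, "rx": 0, "ry": 0, "rz": 0}
    - {"jaw": 85, "tx": -1, "ty": 65, "tz": 0, "rx": 0, "ry": 0, "rz": 0}
    - {"jaw": 85, "tx": -1, "ty": 76, "tz": 0, "rx": 0, "ry": 0, "rz": 0}
    - {"jaw": 85, "tx": -1, "ty": 76, "tz": 0, "rx": 0, "ry": 0, "rz": 0}
    - {"jaw": 55, "tx": -1, "ty": 76, "tz": 0, "rx": 0, "ry": 0, "rz": 0}
    - {"jaw": 55, "tx": -1, "ty": 76, "tz": 0, "rx": 0, "ry": 0, "rz": 0}
    - {"jaw": 55, "tx": -1, "ty": 76, "tz": 0, "rx": 0, "ry": 0, "rz": 0}
    - {"jaw": 55, "tx": -1, "ty": 76, "tz": 0, "rx": 0, "ry": 0, "rz": 0}
  force: 50

```text
time_s: 29.1
position: [0.4333, 0.1311, 0.0341]
tcp_rot: [-1.554, 0.252, -0.254]
ft_force: [-2.1, -0.4, 6.9]
width: 0.76
```

>>> drive_tool:
  steps:
    - {"jaw": 55, "tx": 0, "ty": 0, "tz": 0, "rx": 0, "ry": 0, "rz": 0}
    - {"jaw": 55, "tx": 0, "ty": -40, "tz": 0, "rx": 0, "ry": 0, "rz": 0}
    - {"jaw": 55, "tx": 0, "ty": -90, "tz": 0, "rx": 0, "ry": 0, "rz": 0}
    - {"jaw": 55, "tx": 0, "ty": -128, "tz": 0, "rx": 0, "ry": 0, "rz": 0}
    - {"jaw": 55, "tx": 0, "ty": -128, "tz": 0, "rx": 0, "ry": 0, "rz": 0}

```text
time_s: 29.72
position: [0.435, 0.1316, 0.1642]
tcp_rot: [-1.55, 0.247, -0.257]
ft_force: [1.2, 0.9, -1.7]
width: 0.763
```

```bash
python3 jt.py -0.0275 0.16 18; python3 - <<'E'
from h import *
c=cap('top','t18');b=c['color'][150:205,230:310,::-1]
cv2.imwrite('pics/b18.png',cv2.resize(b,None,fx=9,fy=9,interpolation=cv2.INTER_CUBIC))
E
```

```text
t=29.7 pos [0.435  0.1316 0.1642] x-axis [ 0.949 -0.316  0.005] approach [ 0.007  0.004 -1.   ] F [ 1.2  0.9 -1.7] w 0.763
  shift mm [170.5   5.  -15. ] rot deg [ -0.3 -33.7   0.4] dist 171.0
[0.59204349 0.06352533] [-0.76  0.15  0.41  2.1  -0.08  0.9  -0.63]
```

View pics/z18.png

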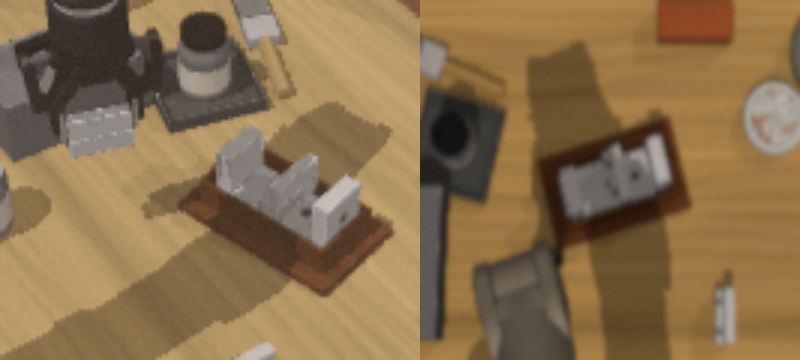

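View pics/b18.png

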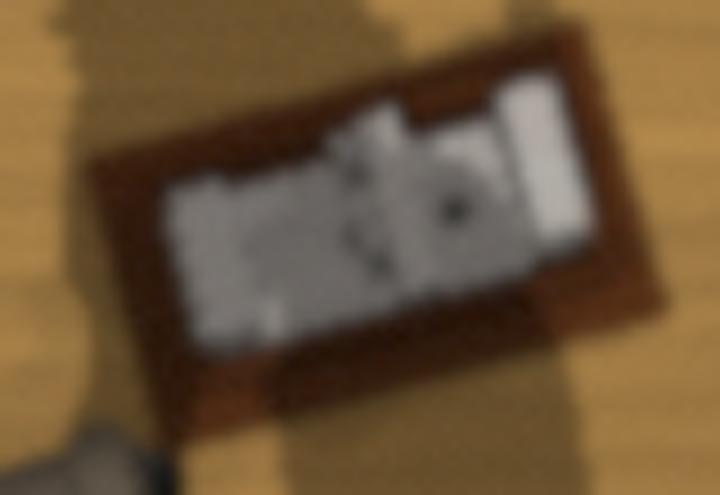

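>>> drive_tool:
  steps:
    - {"jaw": 55, "tx": 40, "ty": 0, "tz": -3, "rx": 0, "ry": -9, "rz": 0}
    - {"jaw": 55, "tx": 85, "ty": 0, "tz": -6, "rx": 0, "ry": -18, "rz": 0}
    - {"jaw": 55, "tx": 130, "ty": 0, "tz": -9, "rx": 0, "ry": -27, "rz": 0}
    - {"jaw": 55, "tx": 171, "ty": 0, "tz": -12, "rx": 0, "ry": -33.7, "rz": 0}
    - {"jaw": 55, "tx": 171, "ty": 0, "tz": -12, "rx": 0, "ry": -33.7, "rz": 0}
    - {"jaw": 55, "tx": 171, "ty": 20, "tz": -12, "rx": 0, "ry": -33.7, "rz": 0}
    - {"jaw": 55, "tx": 171, "ty": 30, "tz": -12, "rx": 0, "ry": -33.7, "rz": 0}
    - {"jaw": 55, "tx": 171, "ty": 30, "tz": -12, "rx": 0, "ry": -33.7, "rz": 0}

```text
time_s: 30.88
position: [0.5893, 0.0655, 0.1292]
tcp_rot: [-1.561, -0.206, 0.212]
ft_force: [-0.2, -1.0, -1.4]
width: 0.757
```

```bash
python3 jt.py -0.029 0.069 19
```

```text
t=30.9 pos [0.5893 0.0655 0.1292] x-axis [ 0.965  0.263 -0.004] approach [-0.004 -0.    -1.   ] F [-0.2 -1.  -1.4] w 0.757
  shift mm [ 2.3 60.2 -1.1] rot deg [-0.  -0.  -0.2] dist 60.0
[0.59164768 0.06497217] [-0.45  0.44  0.35  1.81 -0.18  0.93  0.24]
```

View pics/z19.png

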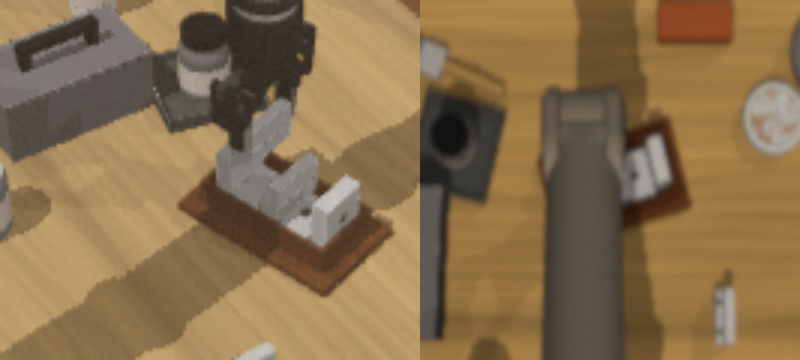

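>>> drive_tool:
  steps:
    - {"jaw": 55, "tx": 2, "ty": 20, "tz": -1, "rx": 0, "ry": 0, "rz": 0}
    - {"jaw": 55, "tx": 2, "ty": 35, "tz": -1, "rx": 0, "ry": 0, "rz": 0}
    - {"jaw": 55, "tx": 2, "ty": 45, "tz": -1, "rx": 0, "ry": 0, "rz": 0}
    - {"jaw": 55, "tx": 2, "ty": 52, "tz": -1, "rx": 0, "ry": 0, "rz": 0}
    - {"jaw": 55, "tx": 2, "ty": 57, "tz": -1, "rx": 0, "ry": 0, "rz": 0}
    - {"jaw": 55, "tx": 2, "ty": 61, "tz": -1, "rx": 0, "ry": 0, "rz": 0}
    - {"jaw": 55, "tx": 2, "ty": 61, "tz": -1, "rx": 0, "ry": 0, "rz": 0}

```text
time_s: 31.85
position: [0.5937, 0.0647, 0.0702]
tcp_rot: [-1.561, -0.21, 0.208]
ft_force: [0.2, -1.1, 0.8]
width: 0.764
```

>>> drive_tool:
  steps:
    - {"jaw": 70, "tx": 0, "ty": 1, "tz": 0, "rx": 0, "ry": 0, "rz": 0}
    - {"jaw": 85, "tx": 0, "ty": 0, "tz": 0, "rx": 0, "ry": 0, "rz": 0}
    - {"jaw": 85, "tx": 0, "ty": 0, "tz": 0, "rx": 0, "ry": 0, "rz": 0}
    - {"jaw": 85, "tx": 0, "ty": -50, "tz": 0, "rx": 0, "ry": 0, "rz": 0}
    - {"jaw": 85, "tx": 0, "ty": -100, "tz": 0, "rx": 0, "ry": 0, "rz": 0}
    - {"jaw": 85, "tx": -40, "ty": -100, "tz": -27, "rx": 0, "ry": 4, "rz": 0}
    - {"jaw": 85, "tx": -80, "ty": -100, "tz": -54, "rx": 0, "ry": 8, "rz": 0}
    - {"jaw": 85, "tx": -120, "ty": -100, "tz": -81, "rx": 0, "ry": 12, "rz": 0}
    - {"jaw": 85, "tx": -160, "ty": -90, "tz": -108, "rx": 0, "ry": 15.7, "rz": 0}
    - {"jaw": 85, "tx": -201, "ty": -60, "tz": -137, "rx": 0, "ry": 15.7, "rz": 0}
    - {"jaw": 85, "tx": -201, "ty": -40, "tz": -137, "rx": 0, "ry": 15.7, "rz": 0}
    - {"jaw": 85, "tx": -201, "ty": -40, "tz": -137, "rx": 0, "ry": 15.7, "rz": 0}

```text
time_s: 33.35
position: [0.4341, -0.1205, 0.109]
tcp_rot: [-1.57, 0.009, -0.005]
ft_force: [-0.5, 0.7, -0.0]
width: 0.993
```

```bash
python3 -c "
from h import *
plan([.4355,-.121,.032],-.4)
a=cap('side')['color'][150:290,210:350,::-1]; b=cap('top','t20')['color'][150:205,230:310,::-1]
cv2.imwrite('pics/z20.png',np.hstack([cv2.resize(a,(390,390)),cv2.resize(b,(400,390))]))
"
```

```text
t=33.4 pos [ 0.4341 -0.1205  0.109 ] x-axis [ 1.    -0.009 -0.003] approach [-0.003  0.    -1.   ] F [-0.5  0.7 -0. ] w 0.993
  shift mm [ 1.6 77.  -0.6] rot deg [-0.  -0.1 -0.1] dist 77.0
```

View pics/z20.png

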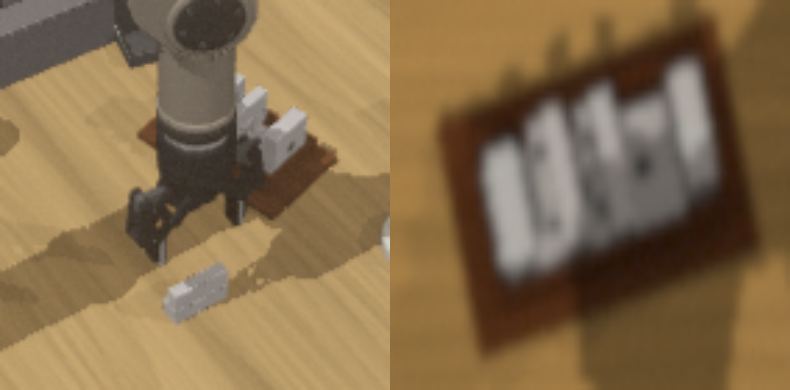

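>>> drive_tool:
  steps:
    - {"jaw": 85, "tx": 1, "ty": 40, "tz": 0, "rx": 0, "ry": 0, "rz": 0}
    - {"jaw": 85, "tx": 1, "ty": 65, "tz": 0, "rx": 0, "ry": 0, "rz": 0}
    - {"jaw": 85, "tx": 1, "ty": 77, "tz": 0, "rx": 0, "ry": 0, "rz": 0}
    - {"jaw": 85, "tx": 1, "ty": 77, "tz": 0, "rx": 0, "ry": 0, "rz": 0}
    - {"jaw": 55, "tx": 1, "ty": 77, "tz": 0, "rx": 0, "ry": 0, "rz": 0}
    - {"jaw": 55, "tx": 1, "ty": 77, "tz": 0, "rx": 0, "ry": 0, "rz": 0}
    - {"jaw": 55, "tx": 1, "ty": 77, "tz": 0, "rx": 0, "ry": 0, "rz": 0}
    - {"jaw": 55, "tx": 1, "ty": 77, "tz": 0, "rx": 0, "ry": 0, "rz": 0}
  force: 50

```text
time_s: 34.45
position: [0.437, -0.1204, 0.034]
tcp_rot: [-1.57, 0.005, -0.007]
ft_force: [-0.9, 0.3, 4.6]
width: 0.76
```

>>> drive_tool:
  steps:
    - {"jaw": 55, "tx": 0, "ty": 0, "tz": 0, "rx": 0, "ry": 0, "rz": 0}
    - {"jaw": 55, "tx": 0, "ty": -40, "tz": 0, "rx": 0, "ry": 0, "rz": 0}
    - {"jaw": 55, "tx": 0, "ty": -90, "tz": 0, "rx": 0, "ry": 0, "rz": 0}
    - {"jaw": 55, "tx": 0, "ty": -128, "tz": 0, "rx": 0, "ry": 0, "rz": 0}
    - {"jaw": 55, "tx": 0, "ty": -128, "tz": 0, "rx": 0, "ry": 0, "rz": 0}

```text
time_s: 35.08
position: [0.4389, -0.1207, 0.164]
tcp_rot: [-1.57, -0.001, -0.013]
ft_force: [0.9, 0.1, -2.3]
width: 0.758
```

```bash
python3 jt.py 0.035 0.16 21
```

```text
t=35.1 pos [ 0.4389 -0.1207  0.164 ] x-axis [ 1.    -0.008  0.008] approach [ 0.008  0.001 -1.   ] F [ 0.9  0.1 -2.3] w 0.758
  shift mm [168.7   5.5 125.2] rot deg [  0.  -15.7   0.5] dist 210.0
[0.60853556 0.00324049] [-0.33  0.16  0.55  2.1  -0.11  0.9   0.28]
```

View pics/z21.png

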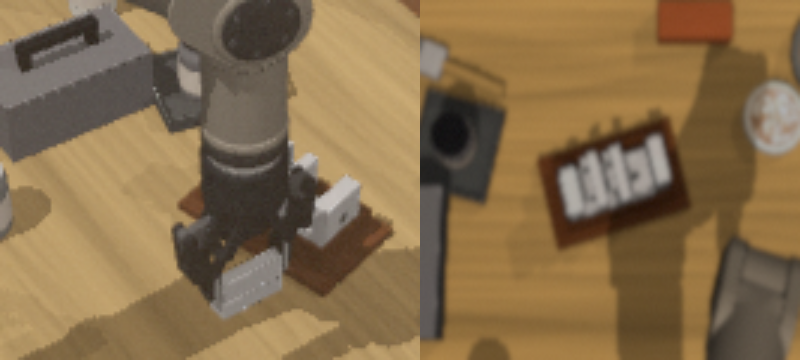

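>>> drive_tool:
  steps:
    - {"jaw": 55, "tx": 35, "ty": 0, "tz": 25, "rx": 0, "ry": -4, "rz": 0}
    - {"jaw": 55, "tx": 70, "ty": 0, "tz": 50, "rx": 0, "ry": -8, "rz": 0}
    - {"jaw": 55, "tx": 105, "ty": 0, "tz": 75, "rx": 0, "ry": -12, "rz": 0}
    - {"jaw": 55, "tx": 140, "ty": 0, "tz": 100, "rx": 0, "ry": -15.7, "rz": 0}
    - {"jaw": 55, "tx": 172, "ty": 0, "tz": 125, "rx": 0, "ry": -15.7, "rz": 0}
    - {"jaw": 55, "tx": 172, "ty": 10, "tz": 125, "rx": 0, "ry": -15.7, "rz": 0}
    - {"jaw": 55, "tx": 172, "ty": 30, "tz": 125, "rx": 0, "ry": -15.7, "rz": 0}
    - {"jaw": 55, "tx": 172, "ty": 30, "tz": 125, "rx": 0, "ry": -15.7, "rz": 0}

```text
time_s: 36.17
position: [0.6061, 0.0025, 0.1273]
tcp_rot: [-1.561, -0.202, 0.214]
ft_force: [-0.2, -0.0, -1.8]
width: 0.757
```

```bash
python3 jt.py 0.035 0.069 22
```

```text
t=36.2 pos [0.6061 0.0025 0.1273] x-axis [ 0.965  0.262 -0.008] approach [-0.008 -0.001 -1.   ] F [-0.2 -0.  -1.8] w 0.757
  shift mm [ 2.9 58.3 -0. ] rot deg [-0.1 -0.1 -0.4] dist 58.0
[0.60853556 0.00324049] [-0.38  0.47  0.4   1.77 -0.22  0.95  0.38]
```

View pics/z22.png

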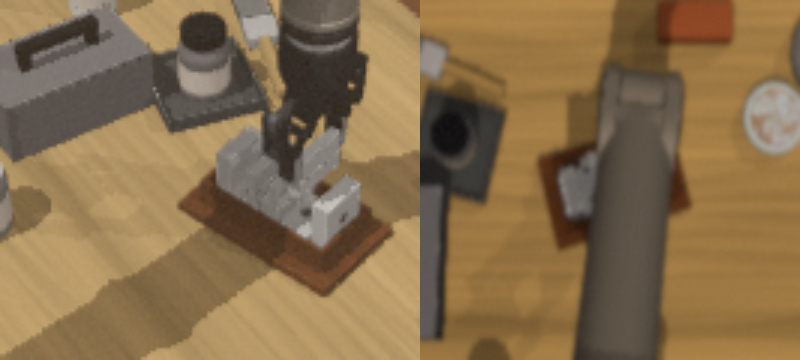

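>>> drive_tool:
  steps:
    - {"jaw": 55, "tx": 1, "ty": 15, "tz": 0, "rx": 0, "ry": 0, "rz": 0}
    - {"jaw": 55, "tx": 1, "ty": 28, "tz": 0, "rx": 0, "ry": 0, "rz": 0}
    - {"jaw": 55, "tx": 1, "ty": 40, "tz": 0, "rx": 0, "ry": 0, "rz": 0}
    - {"jaw": 55, "tx": 1, "ty": 50, "tz": 0, "rx": 0, "ry": 0, "rz": 0}
    - {"jaw": 55, "tx": 1, "ty": 56, "tz": 0, "rx": 0, "ry": 0, "rz": 0}
    - {"jaw": 55, "tx": 1, "ty": 61, "tz": 0, "rx": 0, "ry": 0, "rz": 0}
    - {"jaw": 55, "tx": 1, "ty": 61, "tz": 0, "rx": 0, "ry": 0, "rz": 0}

```text
time_s: 37.15
position: [0.6108, 0.0035, 0.0702]
tcp_rot: [-1.561, -0.21, 0.208]
ft_force: [0.3, 0.3, -0.6]
width: 0.762
```

>>> drive_tool:
  steps:
    - {"jaw": 55, "tx": 0, "ty": 1.5, "tz": 0, "rx": 0, "ry": 0, "rz": 0}
    - {"jaw": 70, "tx": 0, "ty": 1, "tz": 0, "rx": 0, "ry": 0, "rz": 0}
    - {"jaw": 85, "tx": 0, "ty": 0, "tz": 0, "rx": 0, "ry": 0, "rz": 0}
    - {"jaw": 85, "tx": 0, "ty": 0, "tz": 0, "rx": 0, "ry": 0, "rz": 0}
    - {"jaw": 85, "tx": 0, "ty": -60, "tz": 0, "rx": 0, "ry": 0, "rz": 0}
    - {"jaw": 85, "tx": 0, "ty": -120, "tz": 0, "rx": 0, "ry": 0, "rz": 0}
    - {"jaw": 85, "tx": 0, "ty": -180, "tz": 0, "rx": 0, "ry": 0, "rz": 0}
    - {"jaw": 85, "tx": -60, "ty": -180, "tz": 0, "rx": 0, "ry": -10, "rz": 0}
    - {"jaw": 85, "tx": -120, "ty": -180, "tz": 0, "rx": 0, "ry": -20, "rz": 0}
    - {"jaw": 85, "tx": -120, "ty": -180, "tz": -60, "rx": 0, "ry": -30, "rz": 0}
    - {"jaw": 85, "tx": -120, "ty": -180, "tz": -120, "rx": 0, "ry": -40, "rz": 0}
    - {"jaw": 85, "tx": -120, "ty": -180, "tz": -120, "rx": 0, "ry": -50, "rz": 0}

```text
time_s: 38.65
position: [0.5259, -0.148, 0.2501]
tcp_rot: [-1.393, -0.868, 0.869]
ft_force: [0.0, 0.8, 0.2]
width: 0.995
```

```bash
python3 meas.py 23; python3 -c "
from h import *
a=cv2.imread('pics/s23.png')[100:250,180:360]; b=cv2.imread('pics/t23.png')[130:250,150:310]
cv2.imwrite('pics/z23.png',np.hstack([cv2.resize(a,(400,333)),cv2.resize(b,(400,333),interpolation=cv2.INTER_CUBIC)]))
b=cv2.imread('pics/t23.png')[150:205,230:310]
cv2.imwrite('pics/b23.png',cv2.resize(b,None,fx=9,fy=9,interpolation=cv2.INTER_CUBIC))
"
```

```text
wood ([154, 284], [229.5, 437.3, 197.2, 114.3, -64.9])
wood ([271, 176], [599.1, 36.9, 196.6, 115.9, -74.8])
wood ([282, 79], [947.8, -2.1, 1306.1, 23.2, 89.9])
metal ([347, 176], [601.8, -223.6, 73.6, 24.2, 65.0])
metal ([271, 173], [611.4, 36.2, 161.5, 78.7, -74.0])
```

View pics/z23.png

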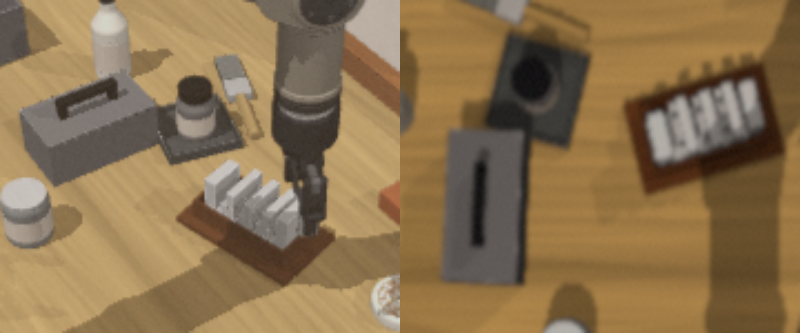

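View pics/b23.png

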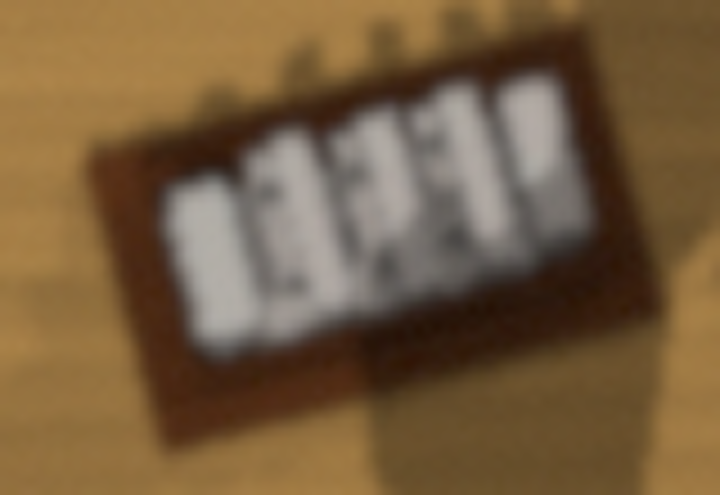

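```bash
cat > cov.py <<'E'
from h import *
c=cap('top'); g=cv2.cvtColor(c['color'],cv2.COLOR_RGB2HSV); H,S,V=[g[:,:,i].astype(int) for i in range(3)]
roi=np.zeros(V.shape,bool); roi[165:245,155:215]=1
print(np.percentile(V[195:215,175:195],[0,5,20,50]))
for th in (30,38,45):
    m=(V<th)&roi; print(th,[r for r in seg(c,m,.113,30)])
g2=(S<80)&roi&(V>40)
print('grey z.08',seg(c,g2,.08,200))
cv2.imwrite('pics/cv.png',cv2.resize(np.hstack([c['color'][160:250,150:220,::-1],np.repeat(((g2*120)+((V<38)&roi)*120).astype(np.uint8)[160:250,150:220,None],3,2)]),None,fx=5.5,fy=5.5,interpolation=cv2.INTER_NEAREST))
s=cap('side'); g=cv2.cvtColor(s['color'],cv2.COLOR_RGB2HSV);V=g[:,:,2].astype(int); roi=np.zeros(V.shape,bool); roi[130:165,195:245]=1
for th in (30,38): print('side',[r for r in seg(s,(V<th)&roi,.113,30)])
E
python3 cov.py
```

```text
[20. 23. 45. 88.]
30 [([181, 203], [498.6, 326.6, 90.9, 8.7, -1.7])]
38 [([181, 203], [498.6, 326.9, 91.1, 10.9, -2.4]), ([193, 172], [600.8, 287.2, 51.3, 24.1, 84.0])]
45 [([181, 203], [500.2, 327.3, 94.1, 13.1, 0.7]), ([194, 172], [600.1, 285.1, 60.3, 33.1, 73.9])]
grey z.08 [([190, 193], [518.3, 301.5, 222.8, 150.2, -2.1])]
side []
side []
```

View pics/cv.png

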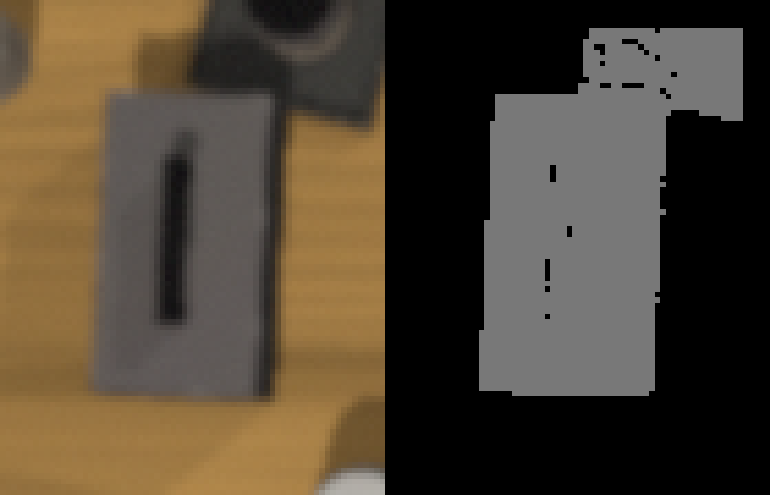

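```bash
python3 - <<'E'
from h import *
c=cap('top')
q=np.array([(107,93),(272,93),(258,396),(93,391)])/5.5+[149.5,159.5]
P=onz(c,q,.08)[:,:2]*1000; print(P.round(1))
print('lens',[np.linalg.norm(P[i]-P[(i+1)%4]).round(1) for i in range(4)],'centre',P.mean(0).round(1))
for a,b in((0,3),(1,2)): d=P[a]-P[b]; print('yaw',np.degrees(np.arctan2(d[1],d[0])).round(2))
h=np.array([(165,155),(190,155),(186,322),(160,322)])/5.5+[149.5,159.5]
Q=onz(c,h,.113)[:,:2]*1000; print('handle',Q.mean(0).round(1)); d=Q[0]+Q[1]-Q[2]-Q[3]; print(np.degrees(np.arctan2(d[1],d[0])), np.linalg.norm(d)/2)
plan([.502,.332,.25],87.2)
print(ctrl.sense()['qpos'].round(2))
E
```

```text
[[589.8 375.1]
 [589.3 274.5]
 [407.4 281.1]
 [410.2 380.9]]
lens [np.float64(100.5), np.float64(181.9), np.float64(99.8), np.float64(179.7)] centre [499.2 327.9]
yaw -1.85
yaw -2.07
handle [499.1 326.1]
-0.8079507619928707 98.54454936919294
t=38.9 pos [ 0.526  -0.1425  0.2495] x-axis [0.441 0.898 0.001] approach [-0.001  0.001 -1.   ] F [-0.9 -0.2 -1.5] w 0.995
  shift mm [415.3  -0.  230.7] rot deg [ -0.  -23.4   0. ] dist 475.0
[-0.18  0.23  0.44  1.8  -0.11  1.14  1.4 ]
```

>>> drive_tool:
  steps:
    - {"jaw": 85, "tx": 45, "ty": 0, "tz": 25, "rx": 0, "ry": -5, "rz": 0}
    - {"jaw": 85, "tx": 90, "ty": 0, "tz": 50, "rx": 0, "ry": -10, "rz": 0}
    - {"jaw": 85, "tx": 135, "ty": 0, "tz": 76, "rx": 0, "ry": -15, "rz": 0}
    - {"jaw": 85, "tx": 180, "ty": 0, "tz": 101, "rx": 0, "ry": -20, "rz": 0}
    - {"jaw": 85, "tx": 225, "ty": 0, "tz": 127, "rx": 0, "ry": -24.3, "rz": 0}
    - {"jaw": 85, "tx": 270, "ty": 0, "tz": 152, "rx": 0, "ry": -24.3, "rz": 0}
    - {"jaw": 85, "tx": 315, "ty": 0, "tz": 178, "rx": 0, "ry": -24.3, "rz": 0}
    - {"jaw": 85, "tx": 360, "ty": 0, "tz": 204, "rx": 0, "ry": -24.3, "rz": 0}
    - {"jaw": 85, "tx": 410, "ty": 0, "tz": 231, "rx": 0, "ry": -24.3, "rz": 0}
    - {"jaw": 85, "tx": 410, "ty": 30, "tz": 231, "rx": 0, "ry": -24.3, "rz": 0}
    - {"jaw": 85, "tx": 410, "ty": 60, "tz": 231, "rx": 0, "ry": -24.3, "rz": 0}
    - {"jaw": 85, "tx": 410, "ty": 60, "tz": 231, "rx": 0, "ry": -24.3, "rz": 0}
  force: 80

```text
time_s: 40.4
position: [0.4961, 0.3263, 0.1874]
tcp_rot: [-1.222, -1.182, 1.192]
ft_force: [0.8, 1.4, 0.5]
width: 0.994
```

```bash
python3 - <<'E'
from h import *
plan([.499,.3275,.106],88.1)
print(ctrl.sense()['qpos'].round(2))
a=cap('side','s24')['color'][80:230,150:330,::-1]
cv2.imwrite('pics/z24.png',cv2.resize(a,None,fx=3.5,fy=3.5))
E
```

```text
t=40.4 pos [0.4961 0.3263 0.1874] x-axis [ 0.03   1.    -0.003] approach [-0.005 -0.003 -1.   ] F [0.8 1.4 0.5] w 0.994
  shift mm [ 1.6 81.4 -3.2] rot deg [-0.3  0.2 -0.2] dist 82.0
[-0.73  0.36  0.09  1.75 -0.04  1.05  0.92]
```

View pics/z24.png

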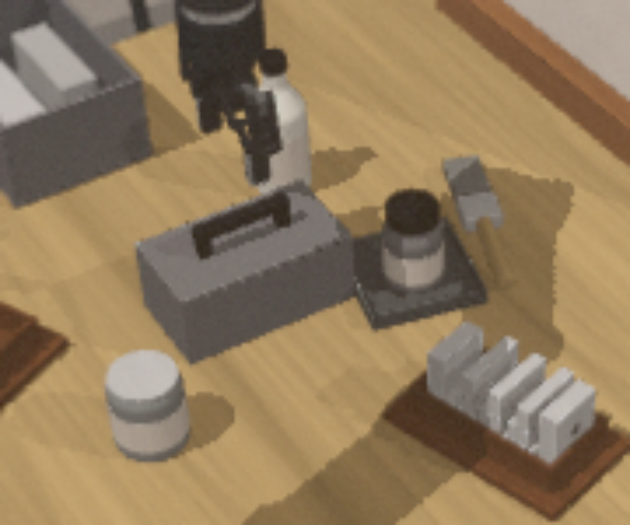

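>>> drive_tool:
  steps:
    - {"jaw": 85, "tx": 1, "ty": 30, "tz": 0, "rx": 0, "ry": 0, "rz": 0}
    - {"jaw": 85, "tx": 1, "ty": 60, "tz": 0, "rx": 0, "ry": 0, "rz": 0}
    - {"jaw": 85, "tx": 1, "ty": 78, "tz": 0, "rx": 0, "ry": 0, "rz": 0}
    - {"jaw": 85, "tx": 1, "ty": 83, "tz": 0, "rx": 0, "ry": 0, "rz": 0}
    - {"jaw": 50, "tx": 1, "ty": 83, "tz": 0, "rx": 0, "ry": 0, "rz": 0}
    - {"jaw": 20, "tx": 1, "ty": 83, "tz": 0, "rx": 0, "ry": 0, "rz": 0}
    - {"jaw": 4, "tx": 1, "ty": 83, "tz": 0, "rx": 0, "ry": 0, "rz": 0}
    - {"jaw": 4, "tx": 1, "ty": 83, "tz": 0, "rx": 0, "ry": 0, "rz": 0}
    - {"jaw": 4, "tx": 1, "ty": 83, "tz": 0, "rx": 0, "ry": 0, "rz": 0}
    - {"jaw": 4, "tx": 1, "ty": 83, "tz": 0, "rx": 0, "ry": 0, "rz": 0}
  force: 80

```text
time_s: 41.7
position: [0.4991, 0.3281, 0.1074]
tcp_rot: [-1.223, -1.188, 1.185]
ft_force: [0.1, 2.8, 1.7]
width: 0.145
```

```bash
python3 - <<'E'
from h import *
plan([.499,.3275,.106],88.1)
E
```

```text
t=41.7 pos [0.4991 0.3281 0.1074] x-axis [0.031 1.    0.002] approach [ 0.001  0.002 -1.   ] F [0.1 2.8 1.7] w 0.145
  shift mm [-0.6  1.4  0.1] rot deg [0.  0.1 0.1] dist 1.0
```

>>> drive_tool:
  steps:
    - {"jaw": 4, "tx": 0, "ty": -30, "tz": 0, "rx": 0, "ry": 0, "rz": 0}
    - {"jaw": 4, "tx": 0, "ty": -70, "tz": 0, "rx": 0, "ry": 0, "rz": 0}
    - {"jaw": 4, "tx": 0, "ty": -110, "tz": 0, "rx": 0, "ry": 0, "rz": 0}
    - {"jaw": 4, "tx": 0, "ty": -130, "tz": 0, "rx": 0, "ry": 0, "rz": 0}
    - {"jaw": 4, "tx": 0, "ty": -130, "tz": 0, "rx": 0, "ry": 0, "rz": 0}

```text
time_s: 42.32
position: [0.4995, 0.3266, 0.2375]
tcp_rot: [-1.225, -1.187, 1.185]
ft_force: [0.3, 0.3, -3.0]
width: 0.147
```

```bash
python3 - <<'E'
from h import *
plan([.5993,.037,.236],15.3)
cap('side','s25');cap('top','t25')
a=cv2.imread('pics/s25.png')[60:230,150:330]; b=cv2.imread('pics/t25.png')[130:250,150:310]
cv2.imwrite('pics/z25.png',np.hstack([cv2.resize(a,(400,378)),cv2.resize(b,(400,378))]))
E
```

```text
t=42.3 pos [0.4995 0.3266 0.2375] x-axis [0.032 0.999 0.   ] approach [ 0.001  0.    -1.   ] F [ 0.3  0.3 -3. ] w 0.147
  shift mm [-286.3    1.5 -109. ] rot deg [ 0.1 72.9  0.1] dist 306.0
```

View pics/z25.png

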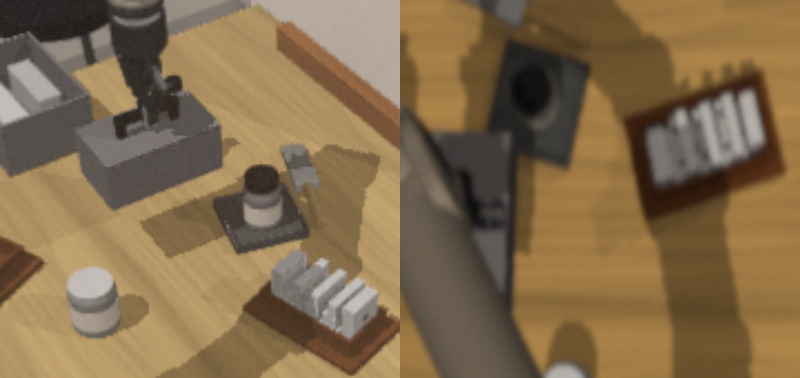

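>>> drive_tool:
  steps:
    - {"jaw": 4, "tx": -30, "ty": 0, "tz": -12, "rx": 0, "ry": 8, "rz": 0}
    - {"jaw": 4, "tx": -60, "ty": 0, "tz": -24, "rx": 0, "ry": 16, "rz": 0}
    - {"jaw": 4, "tx": -90, "ty": 0, "tz": -36, "rx": 0, "ry": 24, "rz": 0}
    - {"jaw": 4, "tx": -120, "ty": 0, "tz": -48, "rx": 0, "ry": 32, "rz": 0}
    - {"jaw": 4, "tx": -150, "ty": 0, "tz": -60, "rx": 0, "ry": 40, "rz": 0}
    - {"jaw": 4, "tx": -180, "ty": 0, "tz": -72, "rx": 0, "ry": 48, "rz": 0}
    - {"jaw": 4, "tx": -210, "ty": 0, "tz": -84, "rx": 0, "ry": 56, "rz": 0}
    - {"jaw": 4, "tx": -240, "ty": 0, "tz": -96, "rx": 0, "ry": 64, "rz": 0}
    - {"jaw": 4, "tx": -270, "ty": 0, "tz": -105, "rx": 0, "ry": 72, "rz": 0}
    - {"jaw": 4, "tx": -286, "ty": 0, "tz": -109, "rx": 0, "ry": 72.9, "rz": 0}
    - {"jaw": 4, "tx": -286, "ty": 0, "tz": -109, "rx": 0, "ry": 72.9, "rz": 0}
    - {"jaw": 4, "tx": -286, "ty": 0, "tz": -109, "rx": 0, "ry": 72.9, "rz": 0}

```text
time_s: 43.92
position: [0.5985, 0.0399, 0.2362]
tcp_rot: [-1.559, -0.212, 0.213]
ft_force: [-0.7, 0.6, -3.3]
width: 0.148
```

```bash
python3 - <<'E'
from h import *
plan([.5993,.037,.14],15.3)
cap('side','s26');cap('top','t26')
a=cv2.imread('pics/s26.png')[100:250,200:370]; b=cv2.imread('pics/t26.png')[110:240,190:350]
cv2.imwrite('pics/z26.png',np.hstack([cv2.resize(a,(400,353)),cv2.resize(b,(400,353))]))
E
```

```text
t=43.9 pos [0.5985 0.0399 0.2362] x-axis [ 0.964  0.267 -0.001] approach [-0.001  0.002 -1.   ] F [-0.7  0.6 -3.3] w 0.148
  shift mm [ 0.1 96.2 -3.2] rot deg [-0.1  0.2 -0. ] dist 96.0
```

View pics/z26.png

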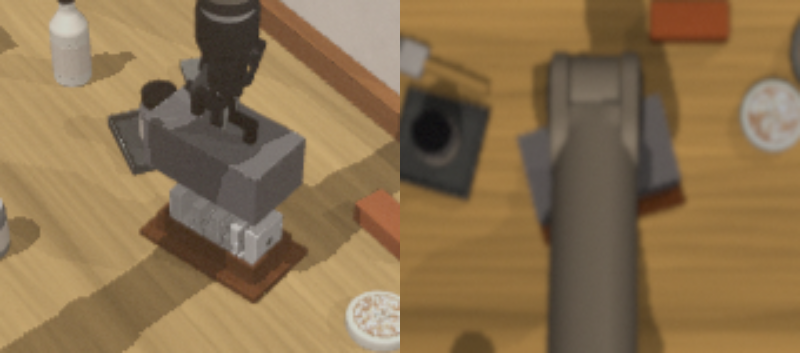

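>>> drive_tool:
  steps:
    - {"jaw": 4, "tx": 0, "ty": 15, "tz": -1, "rx": 0, "ry": 0, "rz": 0}
    - {"jaw": 4, "tx": 0, "ty": 30, "tz": -1, "rx": 0, "ry": 0, "rz": 0}
    - {"jaw": 4, "tx": 0, "ty": 48, "tz": -1, "rx": 0, "ry": 0, "rz": 0}
    - {"jaw": 4, "tx": 0, "ty": 66, "tz": -1, "rx": 0, "ry": 0, "rz": 0}
    - {"jaw": 4, "tx": 0, "ty": 66, "tz": -1, "rx": 0, "ry": 0, "rz": 0}
    - {"jaw": 4, "tx": 0, "ty": 66, "tz": -1, "rx": 0, "ry": 0, "rz": 0}

```text
time_s: 44.78
position: [0.5997, 0.0367, 0.171]
tcp_rot: [-1.561, -0.21, 0.209]
ft_force: [0.6, 0.7, -3.1]
width: 0.149
```

```bash
python3 - <<'E'
from h import *
plan([.5993,.037,.119],15.3)
cap('side','s27');cap('top','t27')
a=cv2.imread('pics/s27.png')[130:250,220:350]; b=cv2.imread('pics/t27.png')[130:220,220:320]
cv2.imwrite('pics/z27.png',np.hstack([cv2.resize(a,(400,369)),cv2.resize(b,(400,369))]))
E
```

```text
t=44.8 pos [0.5997 0.0367 0.171 ] x-axis [0.965 0.264 0.001] approach [ 0.001  0.    -1.   ] F [ 0.6  0.7 -3.1] w 0.149
  shift mm [-0.3 52.   0.4] rot deg [0. 0. 0.] dist 52.0
```

View pics/z27.png

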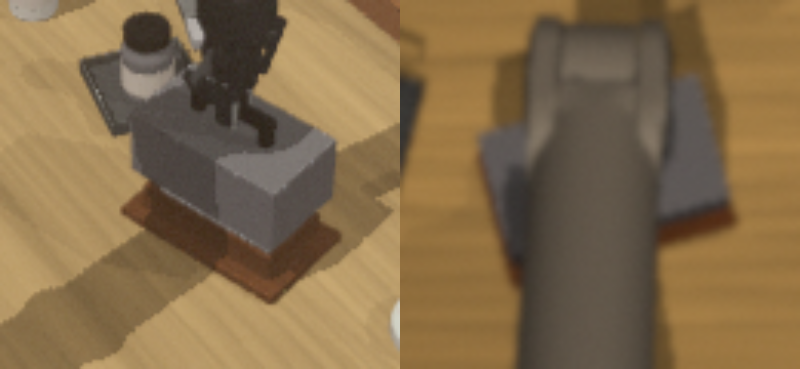

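>>> drive_tool:
  steps:
    - {"jaw": 4, "tx": 0, "ty": 12, "tz": 0, "rx": 0, "ry": 0, "rz": 0}
    - {"jaw": 4, "tx": 0, "ty": 19, "tz": 0, "rx": 0, "ry": 0, "rz": 0}
    - {"jaw": 4, "tx": 0, "ty": 25, "tz": 0, "rx": 0, "ry": 0, "rz": 0}
    - {"jaw": 4, "tx": 0, "ty": 31, "tz": 0, "rx": 0, "ry": 0, "rz": 0}
    - {"jaw": 4, "tx": 0, "ty": 37, "tz": 0, "rx": 0, "ry": 0, "rz": 0}

```text
time_s: 45.5
position: [0.5993, 0.0368, 0.1334]
tcp_rot: [-1.561, -0.21, 0.21]
ft_force: [0.1, 0.8, -3.9]
width: 0.149
```

No contact, and the skirt is already below the wall tops (about 26 mm up). I'll seat it.

>>> drive_tool:
  steps:
    - {"jaw": 4, "tx": 0, "ty": 5, "tz": 0, "rx": 0, "ry": 0, "rz": 0}
    - {"jaw": 4, "tx": 0, "ty": 9, "tz": 0, "rx": 0, "ry": 0, "rz": 0}
    - {"jaw": 4, "tx": 0, "ty": 12, "tz": 0, "rx": 0, "ry": 0, "rz": 0}
    - {"jaw": 4, "tx": 0, "ty": 14, "tz": 0, "rx": 0, "ry": 0, "rz": 0}
    - {"jaw": 4, "tx": 0, "ty": 15, "tz": 0, "rx": 0, "ry": 0, "rz": 0}
    - {"jaw": 4, "tx": 0, "ty": 15, "tz": 0, "rx": 0, "ry": 0, "rz": 0}

```text
time_s: 46.25
position: [0.5996, 0.037, 0.1192]
tcp_rot: [-1.56, -0.21, 0.209]
ft_force: [-0.4, 0.4, -0.9]
width: 0.146
```

Seated at the expected height: TCP 0.1192 against 0.1194. Now I release and back off.

>>> drive_tool:
  steps:
    - {"jaw": 30, "tx": 0, "ty": 0.5, "tz": 0, "rx": 0, "ry": 0, "rz": 0}
    - {"jaw": 60, "tx": 0, "ty": 0, "tz": 0, "rx": 0, "ry": 0, "rz": 0}
    - {"jaw": 85, "tx": 0, "ty": 0, "tz": 0, "rx": 0, "ry": 0, "rz": 0}
    - {"jaw": 85, "tx": 0, "ty": -40, "tz": 0, "rx": 0, "ry": 0, "rz": 0}
    - {"jaw": 85, "tx": 0, "ty": -100, "tz": 0, "rx": 0, "ry": 0, "rz": 0}
    - {"jaw": 85, "tx": 0, "ty": -140, "tz": 0, "rx": 0, "ry": 0, "rz": 0}
    - {"jaw": 85, "tx": 0, "ty": -140, "tz": -60, "rx": 0, "ry": 0, "rz": 0}
    - {"jaw": 85, "tx": 0, "ty": -140, "tz": -120, "rx": 0, "ry": 0, "rz": 0}
    - {"jaw": 85, "tx": 0, "ty": -140, "tz": -180, "rx": 0, "ry": 0, "rz": 0}
    - {"jaw": 85, "tx": 0, "ty": -140, "tz": -240, "rx": 0, "ry": 0, "rz": 0}
    - {"jaw": 85, "tx": 0, "ty": -140, "tz": -240, "rx": 0, "ry": 0, "rz": 0}
    - {"jaw": 85, "tx": 0, "ty": -140, "tz": -240, "rx": 0, "ry": 0, "rz": 0}

```text
time_s: 47.75
position: [0.6626, -0.1942, 0.2585]
tcp_rot: [-1.559, -0.209, 0.21]
ft_force: [-0.1, 1.1, 0.4]
width: 0.997
```

```bash
python3 - <<'E'
from h import *
cap('side','s28');cap('top','t28')
a=cv2.imread('pics/s28.png')[100:250,190:350]; b=cv2.imread('pics/t28.png')[130:220,190:310]
cv2.imwrite('pics/z28.png',np.hstack([cv2.resize(a,(400,375),interpolation=cv2.INTER_CUBIC),cv2.resize(b,(400,300),interpolation=cv2.INTER_CUBIC)[:375] if 0 else cv2.copyMakeBorder(cv2.resize(b,(400,300),interpolation=cv2.INTER_CUBIC),0,75,0,0,0)]))
s=ctrl.sense(); print(s['time_s'],s['position'])
E
```

```text
47.85 [ 0.66300738 -0.1922233   0.25865248]
```

View pics/z28.png

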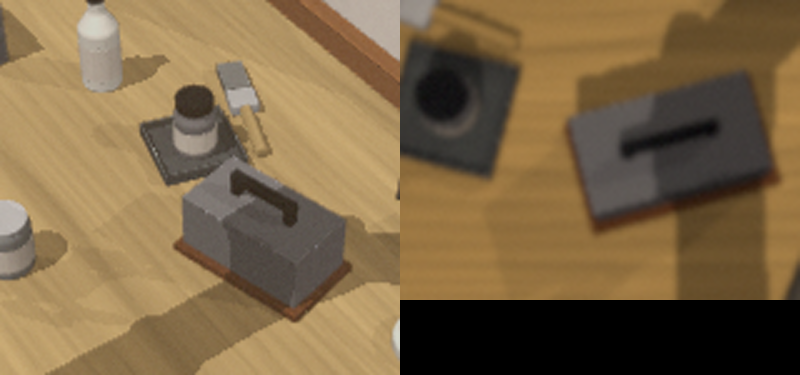

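```bash
python3 - <<'E'
from h import *
c=cap('top')
q=np.array([(567,127),(748,70),(776,166),(597,221)])  # top-face corners in z28 right panel
q=(q-[400,0])/(10/3)+[189.5,129.5]
P=onz(c,q,.092)[:,:2]*1000; print(P.mean(0).round(1),[np.linalg.norm(P[i]-P[(i+1)%4]).round(0) for i in range(4)])
print(ctrl.sign_off())
E
```

```text
[597.1  35.9] [np.float64(187.0), np.float64(99.0), np.float64(183.0), np.float64(98.0)]
the job is handed in; nothing more can be done
None
```

The job is done and handed in at about 48 s of robot time. The hand-in reports no verdict, so I can't confirm the final score.

**What I did**
- Moved the black-capped jar from the farther wooden box to the tray.
- Laid the long bracket on the box floor, then the short bracket on its foot with the uprights at opposite ends.
- Stood all three jaws found on the table across the box, side by side on the short bracket's foot.
- Set the grey cover over the box and let go.

**Last checks**
- **Heights:** both brackets, all three jaws and the cover reached the height expected for a seated part at release, within about 1 mm. The jar touched down in the tray at about the expected height.
- **Cover:** in the last pictures it looks level with the ledge showing evenly round the skirt. Its centre measured (597, 36) mm against the box at (599, 37) mm, well inside the 12 mm allowed.
- **Jar and bystanders:** the jar stands upright in the tray. I saw no bystander moved in the pictures I took, but I did not measure their positions.
- **Disagreements:** none of my checks failed. The jaws could not be checked again once the cover was on.

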